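Sweep the loose bottle caps into the bench tray

ROBOT

A 7-joint arm with a two-finger parallel gripper is mounted at the origin on the work surface. World frame = base frame: x ahead of the robot, y to its left, z up, the work surface at z = 0. Lengths are in m, angles in rad, forces in N, time in s.
With the tool pointing down it reaches from about 0.35 to 0.9 m from the base axis. Payload 8.1 kg.
Tool frame: the origin (TCP) lies at the very end of the fingers, on their centre line; the grasp point (between the pads) lies 19 mm behind it; z points along the fingers, y is the direction in which the jaws open and shut (so a half turn about z gives the same grasp; the last joint's range is limited). The gripper opens to 92 mm and grips with 3 to 60 N. Pads are 19 mm wide; open, the fingers measure 130 mm over their backs; the gripper's body (75 mm by 190 mm) begins 47 mm behind the grasp point.
Start: joints at [-1.371, 0.434, 0.025, 1.573, -0.012, 1.134, -0.075], TCP at [0.186, 0.597, 0.227] pointing down, gripper open.
Joint ranges: [-2.62, 2.62], [-0.44, 2.09], [-1.27, 1.32], [0.08, 2.57], [-1.32, 4.46], [0.12, 2], [-2.74, 2.74]. Speed limits (rad/s): [2.22, 2.22, 3.01, 3.01, 3.14, 3.14, 3.14].

INTERFACE

Orientations are given as a rotation vector (axis times angle).
In Python, from cell import observe, get_image, sign_off gives the robot as it stands.
- The arm moves only by the tool arm_command, never from a script. Its argument "deltas" is a list of rows, each an object with "xyz": the shift along the tool's x, y, z in cm, a list of three; "turn": the turn about the tool's z in degrees; "jaw": the closure in counts, from 0 (fully open) to 255 (shut). A call has 1 to 5 rows; each row is the pose to reach, as a shift and turn from the pose measured when the call began, along the tool's axes at that moment; what a row does not reach only later rows make up. A row lasts 1/12 s, in which the tool goes at most 41.7 mm and 7.16 degrees, less where a joint would pass 70% of its speed; a pose out of reach is approached as far as the arm can. A call with a gripper value outside its range is refused whole. The fingers move at their own pace and stop on an object; "force" is the grip in N (left out, the last holds). Time passes only in rows, so rows that repeat a pose let the fingers close. It gives the time, the measured TCP pose, the force and the opening at its end, in the units of the state.
- observe(): the state, without advancing time (a new reading comes with each control period).
- get_image(name): name is "side" or "top"; returns a dict with "frame" (480x640x3 uint8, red, green, blue), "depth" (480x640 float32, m along the optical axis (not along the pixel's ray), 0 where there is no reading), "camera_matrix" (3x3 intrinsics, pixels), "cam_to_world" (4x4, takes a point from camera to world coordinates). Camera axes: x right, y up, looking along -z (the intrinsics and any distortion apply to the point x, -y, -z); pixel columns grow to the right and rows downward; lengths in m; the calibration is good to about 2 mm. A picture is of the moment at which its call begins.
- sign_off(): hands the job in, once; it reports no verdict.
The state is a dict: "clock": time; "joints": joint angles; "dq": joint speeds; "joint_efforts": joint torques, N m; "position": TCP position; "ee_rot": TCP orientation; "force": force on the tool from outside, world axes, zero at the start; "ft_torque": the same for the moment, N m; "width": opening from 0.0 (shut) to 1.0 (fully open).
Only numpy, scipy, OpenCV 4.12 (cv2) and the standard library are available. Lean on these libraries where they do the work, as an engineer would, in place of code of your own. Each camera call takes 0.05 s, during which the arm holds its last target.

TASK

With the fingertips, sweep the three loose screw caps across the lab bench and in through the open side of the low tray, until each lies flat and wholly inside it. Slide them only: never pinch, lift or press hard on a cap, and leave the vials and everything else standing where they are.

Things in the scene. Friction and masses are not known exactly. Their poses are not given: they have to be found in the camera images.
- cap_a: blue plastic screw cap lying flat, closed side up: a plain round disc 40 mm across and 22 mm tall, 14 to 28 g, slides on the bench. Origin at the centre of its underside, z up. The three caps are alike.
- cap_b: blue plastic screw cap lying flat, closed side up: a plain round disc 40 mm across and 22 mm tall, 14 to 28 g, slides on the bench. Origin at the centre of its underside, z up. The three caps are alike.
- cap_c: blue plastic screw cap lying flat, closed side up: a plain round disc 40 mm across and 22 mm tall, 14 to 28 g, slides on the bench. Origin at the centre of its underside, z up. The three caps are alike.
- tray: low aluminium tray fixed to the bench on the right: three walls 4 mm thick, 28 mm tall, and one open side, the mouth, facing world +y within 0.3 rad. Origin: centre of its floor; its +y points out through the mouth. Inside x -80 to +80, y -60 (back wall) to +60 mm (mouth). Floor foil-thin, level with the bench, no lip: caps slide straight in. A cap is wholly inside when its centre is at y = +40 mm or less.
- vial_a: standing sample vial, brown glass with a narrower blue cap, 24 mm across and 45 mm tall, light and easily tipped; origin at the centre of its underside. Leave it standing where it is.
- vial_b: standing sample vial, brown glass with a narrower blue cap, 24 mm across and 45 mm tall, light and easily tipped; origin at the centre of its underside. Leave it standing where it is.
- stopper: black rubber stopper standing on its wide end, 36 mm across at the foot, 28 mm at the top, 30 mm tall; origin under its centre. Leave it.
Things that resemble listed ones, but are neither listed nor needed, are in the scene too. What is shaped like the cap_b but green or pink is not meant.

How it is judged:
By the outcome, as a careful person would: the job done as asked, in the order asked, and still so for the second after the job is handed in, with the robot touching nothing.
It also fails if it takes over 67 s, if anything falls off the work surface, if the arm or the gripper's body presses on something with over 40 N, if the wrist force passes 120 N, or if a joint passes its speed limit or range.

## Working session

There is one attempt and no reset: what is moved stays moved. The work goes in short steps, Python scripts to look and compute and a tool call to move; the robot and the scene stay as the last step left them, time stands still between calls to the robot, and variables do not carry over. Pictures are saved under pics/ and viewed, and the job is handed in when it is done.

Besides the shell and the picture viewer there is one more tool, called after ">>>" by a JSON object that holds its "fn" and its "kwargs", one argument or row to a line. arm_command: Moves the arm, as the interface text tells. Its arguments: {"type":"object","properties":{"deltas":{"type":"array","items":{"type":"object","properties":{"xyz":{"type":"array","items":{"type":"number"}},"turn":{"type":"number"},"jaw":{"type":"number"}}}},"force":{"type":"number"}},"required":["deltas"]}

```bash
mkdir -p pics; ls
cat > h.py <<'E'
import numpy as np,cv2
from cell import observe,get_image,sign_off
def save(n,f): cv2.imwrite('pics/'+n+'.png',f[:,:,::-1])
def ray(im,u,v):
    K=im['camera_matrix'];T=np.array(im['cam_to_world'])
    d=np.array([(u-K[0][2])/K[0][0],-(v-K[1][2])/K[1][1],-1.0])
    return T[:3,3],T[:3,:3]@d
def onz(im,u,v,z):
    o,d=ray(im,u,v);t=(z-o[2])/d[2];return o+t*d
def cloud(im):
    D=im['depth'];v,u=np.mgrid[:D.shape[0],:D.shape[1]];K=im['camera_matrix'];T=np.array(im['cam_to_world'])
    P=np.stack([(u-K[0][2])/K[0][0]*D,-(v-K[1][2])/K[1][1]*D,-D],-1)
    return P@T[:3,:3].T+T[:3,3]
E
python3 - <<'E'
from h import *
import pickle
for n in('top','side'):
    im=get_image(n);save(n+'0',im['frame']);pickle.dump(im,open(n+'0.pkl','wb'))
    print(n,im['camera_matrix'],im['cam_to_world'],{k for k in im})
print(observe())
E
```

```text
pics
top [[534.50497696   0.         319.08891679]
 [  0.         534.50497696 258.41601969]
 [  0.           0.           1.        ]] [[-0.04317487  0.97330069 -0.22543667  0.36289402]
 [-0.99906661 -0.04236687  0.00842306  0.00665065]
 [-0.00135287  0.22558991  0.97422141  0.86794232]
 [ 0.          0.          0.          1.        ]] {'cam_to_world', 'frame', 'depth', 'camera_matrix'}
side [[624.35259624   0.         314.17802063]
 [  0.         624.35259624 235.95176473]
 [  0.           0.           1.        ]] [[ 0.88762049  0.28983517 -0.35794613  0.20788156]
 [-0.46015295  0.52477157 -0.71615226 -0.68821429]
 [-0.01972616  0.80038139  0.59916651  0.63619029]
 [ 0.          0.          0.          1.        ]] {'cam_to_world', 'frame', 'depth', 'camera_matrix'}
{'clock': 0.1, 'joints': array([-1.37055042,  0.4351047 ,  0.02496394,  1.57400273, -0.01159864,
        1.13401189, -0.07511287]), 'dq': array([-0.00056091, -0.00343788, -0.00047972, -0.0029296 , -0.0010179 ,
       -0.00168396, -0.00095932]), 'joint_efforts': array([ 2.79894295e-03, -6.69126749e+01,  9.87670496e-01, -3.15142429e+01,
       -6.05450431e-02,  3.72591941e-02,  7.85324710e-05]), 'position': array([0.18630696, 0.59610296, 0.22605485]), 'ee_rot': array([-4.73993419e-01, -3.10554096e+00,  2.16610125e-03]), 'force': array([-0.47788745,  0.27492636, -0.07637972]), 'ft_torque': array([-0.0276853 , -0.01667855,  0.01441552]), 'width': 1.0017586010468436}
```

View pics/top0.png

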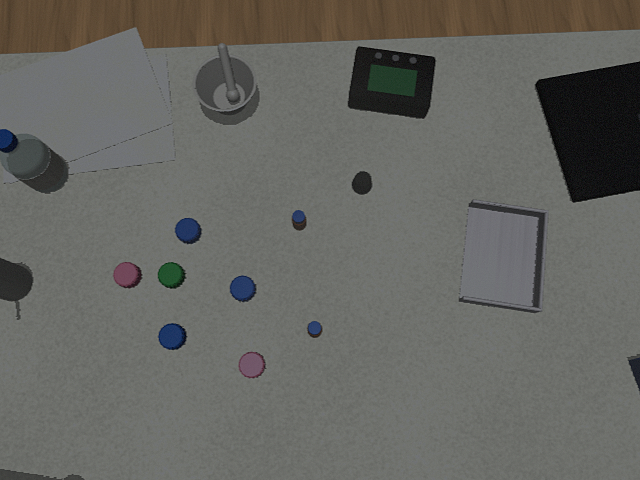

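View pics/side0.png

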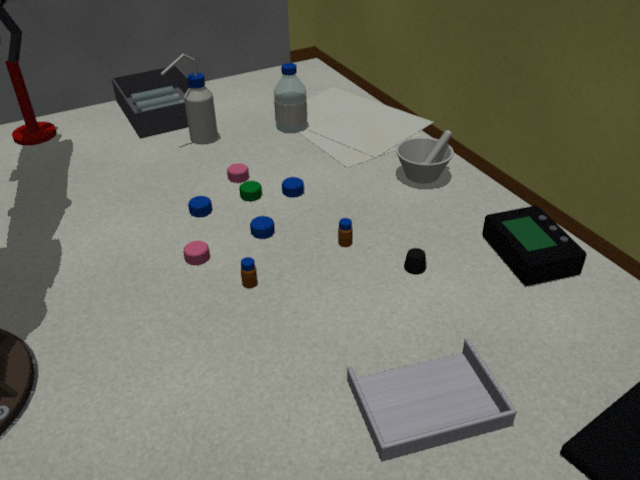

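Run:
```python
from h import *
import pickle
for n in('top','side'):
    im=pickle.load(open(n+'0.pkl','rb'));f=im['frame'];hsv=cv2.cvtColor(f,cv2.COLOR_RGB2HSV);C=cloud(im)
    for nm,lo,hi in(('blue',(100,110,40),(130,255,255)),('green',(45,100,30),(80,255,255)),('pink',(160,60,60),(179,255,255)),('brown',(3,120,30),(16,255,200)),('black',(0,0,0),(179,255,28))):
        m=cv2.inRange(hsv,lo,hi)
        k,l,s,c=cv2.connectedComponentsWithStats(m)
        for i in range(1,k):
            if s[i,4]<40 or s[i,4]>2500: continue
            P=C[l==i];P=P[im['depth'][l==i]>0]
            zt=np.percentile(P[:,2],90);top=P[P[:,2]>zt-.005]
            print(n,nm,s[i],c[i].round(1),'ztop',zt.round(4),'c',((top.min(0)+top.max(0))/2).round(4),'ext',(top.max(0)-top.min(0)).round(3),onz(im,*c[i],.022)[:2].round(4))
    if n=='top':
        g=(C[:,:,2]>.018)&(C[:,:,2]<.04)&(C[:,:,1]<-.1)&(C[:,:,1]>-.5)&(C[:,:,0]<.72)
        k,l,s,c=cv2.connectedComponentsWithStats(g.astype(np.uint8))
        for i in range(1,k):
            if s[i,4]>30: 
                P=C[l==i];print('tall',s[i],P.min(0).round(3),P.max(0).round(3),cv2.minAreaRect((P[:,:2]*1000).astype(np.float32)))
```

```text
top blue [  0 129  13  20 208] [  5.1 138.1] ztop 0.1429 c [0.7326 0.454  0.1412] ext [0.031 0.021 0.006] [0.7938 0.5282]
top blue [292 210  13  12 116] [298.1 215.8] ztop 0.0483 c [0.6254 0.0297 0.0463] ext [0.019 0.018 0.006] [0.6325 0.0309]
top blue [175 218  26  24 450] [187.1 229.2] ztop 0.0249 c [0.6173 0.2146 0.0234] ext [0.04  0.04  0.007] [0.6173 0.2143]
top blue [230 276  25  25 480] [242.1 287.7] ztop 0.025 c [0.5164 0.1249 0.0235] ext [0.038 0.039 0.007] [0.5158 0.1249]
top blue [308 321  13  14 135] [314.  327.5] ztop 0.048 c [0.4449 0.012  0.0473] ext [0.02  0.019 0.007] [0.4472 0.0121]
top blue [158 323  27  27 525] [171.1 335.9] ztop 0.0251 c [0.4439 0.2374 0.024 ] ext [0.038 0.038 0.008] [0.4439 0.2371]
top green [ 368   65   50   32 1072] [392.8  80. ] ztop 0.0492 c [ 0.8594 -0.1392  0.0484] ext [0.064 0.086 0.008] [ 0.8751 -0.1441]
top green [158 262  27  26 491] [170.3 274.3] ztop 0.0251 c [0.5433 0.2402 0.0239] ext [0.039 0.04  0.008] [0.5428 0.2404]
top pink [113 262  26  25 478] [125.4 273.8] ztop 0.0249 c [0.5473 0.313  0.0242] ext [0.038 0.038 0.008] [0.5468 
[... 2864 characters left out ...]
.2328 0.6643 0.2839] ext [0.016 0.073 0.044] [0.2473 1.3786]
side black [405 249  21  25 425] [415.  261.2] ztop 0.0312 c [ 0.6866 -0.0817  0.03  ] ext [0.025 0.027 0.007] [ 0.6815 -0.0877]
side black [  0 331  11  18  92] [  3.7 339.1] ztop 0.0226 c [0.095  0.0533 0.0232] ext [0.008 0.012 0.01 ] [0.0961 0.0424]
side black [  0 354   7  27  88] [  1.8 366.9] ztop 0.0175 c [ 0.0884 -0.012   0.0237] ext [0.009 0.07  0.022] [ 0.0886 -0.0099]
side black [  0 356  34  79 374] [ 19.1 402.1] ztop 0.0115 c [ 0.0982 -0.0476  0.0105] ext [0.049 0.104 0.008] [ 0.1018 -0.0807]
side black [  0 387  13  11  68] [  4.  392.8] ztop 0.0275 c [ 0.0871 -0.0555  0.0278] ext [0.009 0.006 0.01 ] [ 0.0868 -0.0566]
```

```bash
cat >> h.py <<'E'
from scipy.spatial.transform import Rotation as Rn
def rows(pts):
    """pts: list of (x,y,z,push_heading_deg); print rows from present pose (tool -x = push)."""
    s=observe();R=Rn.from_rotvec(s['ee_rot']).as_matrix();p=s['position']
    h=np.degrees(np.arctan2(R[1,0],R[0,0]))
    print('t',round(s['clock'],2),'p',p.round(4),'push',round((h+180+180)%360-180,1),'w',round(s['width'],3),'F',s['force'].round(1),'tilt',R[:,2].round(3))
    for x,y,z,a in pts:
        d=R.T@(np.array([x,y,z])-p)*100
        t=-(((a+180)-h+180)%360-180)
        print(d.round(1).tolist(),round(t,1))
def capt(cx,cy,a,z=.006,off=.0255):
    r=np.radians(a);return (cx-off*np.cos(r),cy-off*np.sin(r),z,a)
E
python3 - <<'E'
from h import *
rows([(.515,.18,.2,-90)])
import pickle
# tray check from side view: wall top points
im=pickle.load(open('side0.pkl','rb'));C=cloud(im)
g=(C[:,:,2]>.020)&(C[:,:,2]<.034)&(C[:,:,1]<-.18)&(C[:,:,1]>-.42)&(C[:,:,0]<.66)&(C[:,:,0]>.42)
P=C[g];print(cv2.minAreaRect((P[:,:2]*1000).astype(np.float32)),len(P))
for uv in [(348,370),(467,345),(512,410),(382,450)]:print(onz(im,*uv,.028).round(3))
im=pickle.load(open('top0.pkl','rb'))
for uv in [(470,203),(545,208),(541,311),(461,301)]:print(onz(im,*uv,.028).round(3))
E
```

```text
t 0.1 p [0.1863 0.5961 0.2261] push -17.4 w 1.002 F [-0.5  0.3 -0.1] tilt [-0.    -0.001 -1.   ]
[-43.8, -29.9, 2.7] 72.6
((551.0928344726562, -303.5802307128906), (127.78157806396484, 170.76199340820312), 78.53321838378906) 1969
[ 0.479 -0.232  0.028]
[ 0.637 -0.27   0.028]
[ 0.618 -0.377  0.028]
[ 0.454 -0.351  0.028]
[ 0.64  -0.254  0.028]
[ 0.626 -0.376  0.028]
[ 0.457 -0.346  0.028]
[ 0.478 -0.222  0.028]
```

Run:
```python
from h import *
import pickle
im=pickle.load(open('side0.pkl','rb'))
cv2.imwrite('pics/sc.png',cv2.resize(im['frame'][330:470,330:530,::-1],None,fx=4,fy=4))
im=pickle.load(open('top0.pkl','rb'))
cv2.imwrite('pics/tc.png',cv2.resize(im['frame'][190:320,450:560,::-1],None,fx=4.5,fy=4.5))
```

```text
(no output)
```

View pics/sc.png

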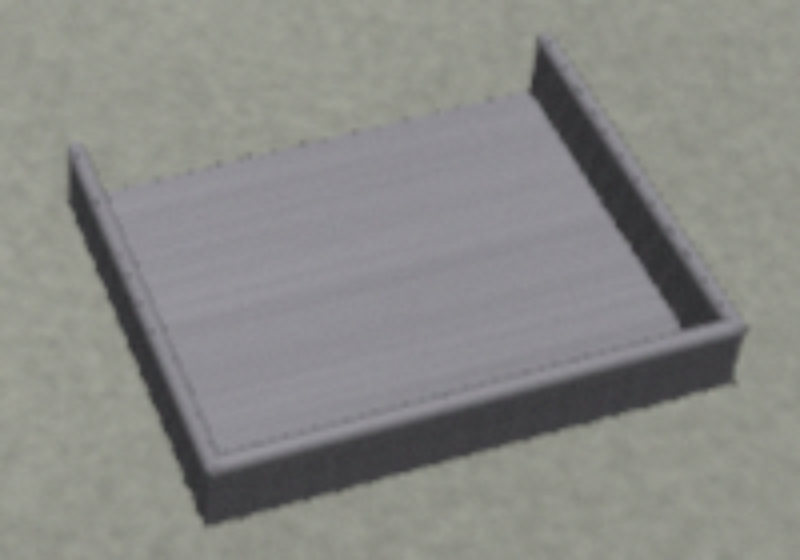

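View pics/tc.png

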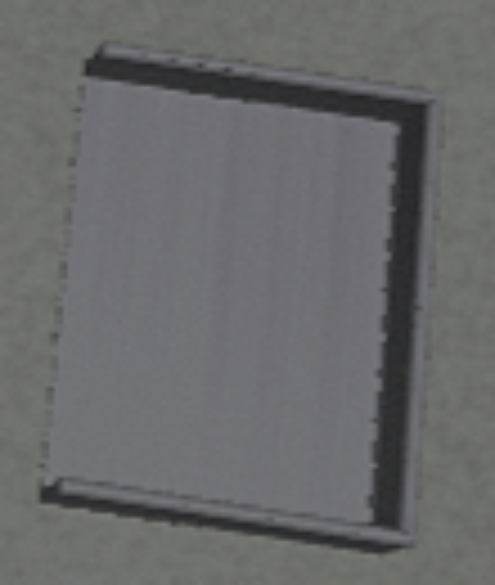

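Both views agree. The blue caps are at top-view pixels (187,229), (242,288) and (171,336), with tops about 23 mm high. The vials are at (298,216) and (314,328). The tray centre is about (0.551, -0.302) m, yawed -0.20 rad, with its open side at the left of the top image. Next I move behind the nearest cap.

>>> {"fn": "arm_command", "kwargs": {
  "deltas": [
    {"xyz": [-4, -2.5, 0], "turn": 7, "jaw": 188},
    {"xyz": [-8, -5, 0], "turn": 14, "jaw": 188},
    {"xyz": [-12, -8, 0], "turn": 21, "jaw": 188},
    {"xyz": [-15, -10, 0], "turn": 28, "jaw": 188},
    {"xyz": [-19, -12.5, 0], "turn": 35, "jaw": 188}
  ]
}}

```text
clock: 0.52
position: [0.3184, 0.433, 0.226]
ee_rot: [1.394, 2.815, -0.003]
force: [0.3, 0.3, -0.3]
width: 0.69
```

Run:
```python
from h import *
rows([(.515,.182,.2,-90)])
```

```text
t 0.52 p [0.3184 0.433  0.226 ] push -52.7 w 0.69 F [ 0.3  0.3 -0.3] tilt [-0.001 -0.002 -1.   ]
[-31.9, 0.4, 2.6] 37.3
```

>>> {"fn": "arm_command", "kwargs": {
  "deltas": [
    {"xyz": [-4, 0, 0], "turn": 7, "jaw": 188},
    {"xyz": [-8, 0, 0], "turn": 14, "jaw": 188},
    {"xyz": [-12, 0, 0], "turn": 21, "jaw": 188},
    {"xyz": [-16, 0.2, 0], "turn": 28, "jaw": 188},
    {"xyz": [-20, 0.3, 0], "turn": 35, "jaw": 188}
  ]
}}

```text
clock: 0.93
position: [0.4427, 0.274, 0.2261]
ee_rot: [2.182, 2.259, -0.003]
force: [0.3, 1.1, 0.0]
width: 0.323
```

Run:
```python
from h import *
rows([(.515,.182,.1,-88)])
```

```text
t 0.93 p [0.4427 0.274  0.2261] push -88.0 w 0.323 F [0.3 1.1 0. ] tilt [-0.001 -0.002 -1.   ]
[-9.4, 6.9, 12.6] -0.0
```

>>> {"fn": "arm_command", "kwargs": {
  "deltas": [
    {"xyz": [-3, 2.3, 3], "turn": 0, "jaw": 188},
    {"xyz": [-6.2, 4.6, 6], "turn": 0, "jaw": 188},
    {"xyz": [-9.4, 6.9, 9], "turn": 0, "jaw": 188},
    {"xyz": [-9.4, 6.9, 12.6], "turn": 0, "jaw": 188},
    {"xyz": [-9.4, 6.9, 12.6], "turn": 0, "jaw": 188}
  ]
}}

```text
clock: 1.35
position: [0.5142, 0.1777, 0.096]
ee_rot: [2.188, 2.254, -0.012]
force: [-0.6, -0.1, -0.5]
width: 0.262
```

Run:
```python
from h import *
rows([(.515,.182,.03,-88),(.515,.182,.006,-88)])
im=get_image('side');save('s1',im['frame'])
im=get_image('top');save('t1',im['frame'])
```

```text
t 1.35 p [0.5142 0.1777 0.096 ] push -88.3 w 0.262 F [-0.6 -0.1 -0.5] tilt [-0.005 -0.006 -1.   ]
[0.5, 0.1, 6.6] -0.3
[0.5, 0.1, 9.0] -0.3
```

View pics/s1.png

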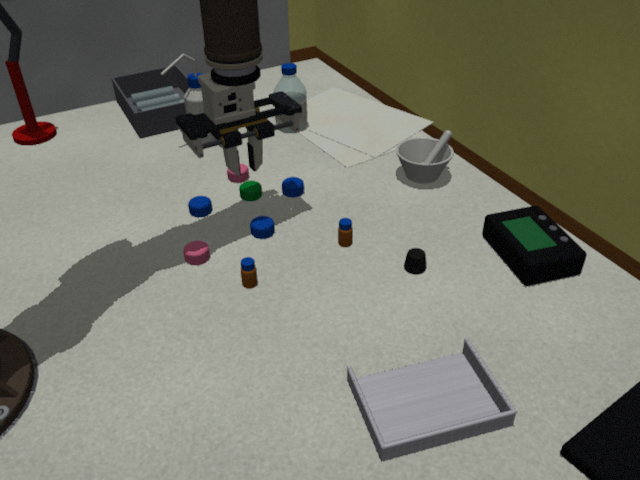

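View pics/t1.png

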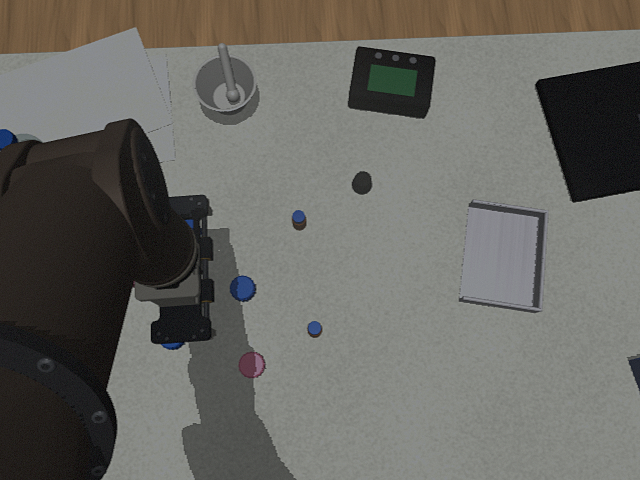

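The gripper stands behind the near cap at pixel (243,288), with both fingers clear of everything. Lowering.

>>> {"fn": "arm_command", "kwargs": {
  "deltas": [
    {"xyz": [0.5, 0.1, 3], "turn": 0, "jaw": 188},
    {"xyz": [0.5, 0.1, 6], "turn": 0, "jaw": 188},
    {"xyz": [0.5, 0.1, 7.5], "turn": 0, "jaw": 188},
    {"xyz": [0.5, 0.1, 8.6], "turn": 0, "jaw": 188},
    {"xyz": [0.5, 0.1, 8.8], "turn": 0, "jaw": 188}
  ]
}}

```text
clock: 1.87
position: [0.5129, 0.1869, 0.0097]
ee_rot: [-2.181, -2.258, 0.012]
force: [0.4, -0.6, 0.4]
width: 0.264
```

Run:
```python
from h import *
rows([capt(.516,.115,-88),capt(.518,.07,-88),capt(.521,0,-88),capt(.5305,-.205,-94),capt(.506,-.327,-101.5)])
```

```text
t 1.87 p [0.5129 0.1869 0.0097] push -88.0 w 0.264 F [ 0.4 -0.6  0.4] tilt [-0.007 -0.004 -1.   ]
[-4.6, 0.1, 0.4] -0.0
[-9.2, 0.1, 0.4] -0.0
[-16.2, 0.2, 0.4] -0.0
[-36.7, 0.7, 0.5] 6.0
[-48.9, -1.9, 0.6] 13.5
```

>>> {"fn": "arm_command", "kwargs": {
  "deltas": [
    {"xyz": [-0.8, 0.1, 0.2], "turn": 0, "jaw": 188},
    {"xyz": [-1.6, 0.1, 0.2], "turn": 0, "jaw": 188},
    {"xyz": [-2.4, 0.1, 0.2], "turn": 0, "jaw": 188},
    {"xyz": [-3.4, 0.1, 0.2], "turn": 0, "jaw": 188},
    {"xyz": [-4.6, 0.1, 0.2], "turn": 0, "jaw": 188}
  ]
}}

```text
clock: 2.28
position: [0.516, 0.1402, 0.0087]
ee_rot: [-2.182, -2.258, 0.01]
force: [0.2, -0.1, 0.6]
width: 0.26
```

>>> {"fn": "arm_command", "kwargs": {
  "deltas": [
    {"xyz": [-1.2, 0, 0], "turn": 0, "jaw": 188},
    {"xyz": [-2.4, 0, 0], "turn": 0, "jaw": 188},
    {"xyz": [-3.6, 0, 0], "turn": 0, "jaw": 188},
    {"xyz": [-4.8, 0.1, 0], "turn": 0, "jaw": 188},
    {"xyz": [-6, 0.1, 0], "turn": 0, "jaw": 188}
  ]
}}

```text
clock: 2.7
position: [0.5193, 0.0788, 0.0089]
ee_rot: [-2.182, -2.258, 0.009]
force: [-0.6, -0.4, 0.1]
width: 0.26
```

Run:
```python
from h import *
rows([capt(.521,0,-88),capt(.5305,-.205,-94),capt(.506,-.327,-101.5)])
im=get_image('side');save('s2',im['frame'])
```

```text
t 2.7 p [0.5193 0.0788 0.0089] push -88.0 w 0.26 F [-0.6 -0.4  0.1] tilt [-0.005 -0.003 -1.   ]
[-5.3, -0.1, 0.3] -0.0
[-25.9, 0.4, 0.4] 6.0
[-38.0, -2.1, 0.4] 13.5
```

View pics/s2.png

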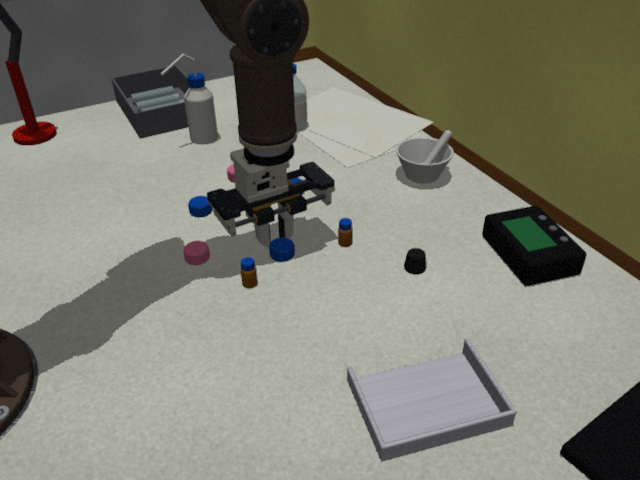

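The cap at (281,249) is cradled between the fingertips, and both vials at (345,232) and (249,272) are clear. Carrying on.

>>> {"fn": "arm_command", "kwargs": {
  "deltas": [
    {"xyz": [-1.3, 0, 0.1], "turn": 0, "jaw": 188},
    {"xyz": [-2.6, 0, 0.1], "turn": 0, "jaw": 188},
    {"xyz": [-3.9, 0, 0.1], "turn": 0, "jaw": 188},
    {"xyz": [-5.2, 0.1, 0.1], "turn": 0, "jaw": 188},
    {"xyz": [-6.5, 0.1, 0.1], "turn": 1, "jaw": 188}
  ]
}}

```text
clock: 3.17
position: [0.5224, 0.01, 0.0082]
ee_rot: [-2.206, -2.237, 0.011]
force: [0.5, -0.2, 0.2]
width: 0.262
```

>>> {"fn": "arm_command", "kwargs": {
  "deltas": [
    {"xyz": [-1.3, 0, 0], "turn": 0.5, "jaw": 188},
    {"xyz": [-2.6, 0.1, 0], "turn": 1, "jaw": 188},
    {"xyz": [-3.9, 0.1, 0], "turn": 1.5, "jaw": 188},
    {"xyz": [-5.2, 0.2, 0], "turn": 2, "jaw": 188},
    {"xyz": [-6.5, 0.2, 0], "turn": 2.5, "jaw": 188}
  ]
}}

```text
clock: 3.58
position: [0.5256, -0.0561, 0.0085]
ee_rot: [2.255, 2.187, -0.011]
force: [-0.1, 0.2, 0.4]
width: 0.264
```

>>> {"fn": "arm_command", "kwargs": {
  "deltas": [
    {"xyz": [-1.3, 0.1, 0], "turn": 0.5, "jaw": 188},
    {"xyz": [-2.6, 0.2, 0], "turn": 1, "jaw": 188},
    {"xyz": [-3.9, 0.3, 0], "turn": 1.5, "jaw": 188},
    {"xyz": [-5.2, 0.4, 0], "turn": 2, "jaw": 188},
    {"xyz": [-6.5, 0.5, 0], "turn": 2.5, "jaw": 188}
  ]
}}

```text
clock: 4.0
position: [0.5286, -0.1225, 0.0089]
ee_rot: [2.303, 2.136, -0.011]
force: [0.0, 0.5, 0.6]
width: 0.266
```

Run:
```python
from h import *
rows([capt(.5305,-.205,-96),capt(.522,-.25,-101.5),capt(.506,-.327,-101.5)])
im=get_image('side');save('s3',im['frame'])
im=get_image('top');save('t3',im['frame'])
```

```text
t 4.0 p [ 0.5286 -0.1225  0.0089] push -94.3 w 0.266 F [0.  0.5 0.6] tilt [-0.005 -0.005 -1.   ]
[-5.7, 0.9, 0.3] 1.7
[-10.2, 0.6, 0.3] 7.2
[-18.0, -0.4, 0.4] 7.2
```

View pics/s3.png

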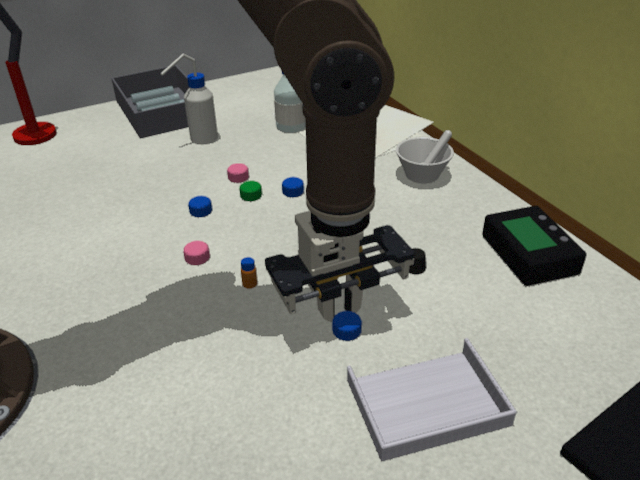

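View pics/t3.png

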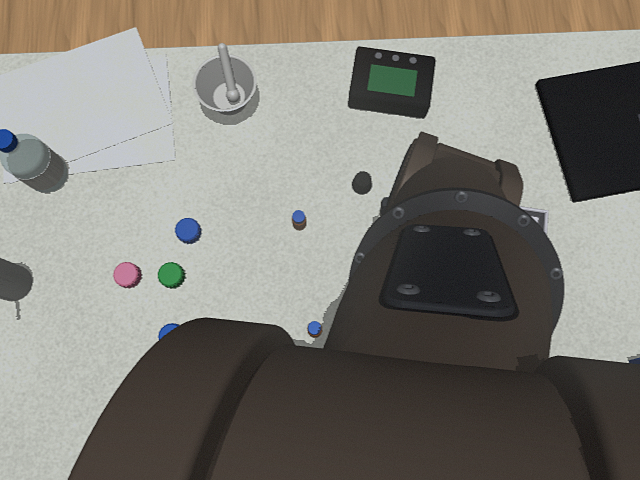

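The cap at (347,326) is still cradled, and the vials and stopper haven't moved. Next comes the run into the tray's left part.

>>> {"fn": "arm_command", "kwargs": {
  "deltas": [
    {"xyz": [-1.2, 0.2, 0.1], "turn": 0.5, "jaw": 188},
    {"xyz": [-2.4, 0.4, 0.1], "turn": 1, "jaw": 188},
    {"xyz": [-3.6, 0.6, 0.1], "turn": 1.5, "jaw": 188},
    {"xyz": [-4.8, 0.7, 0.1], "turn": 2.5, "jaw": 188},
    {"xyz": [-6, 0.8, 0.1], "turn": 3.5, "jaw": 188}
  ]
}}

```text
clock: 4.52
position: [0.5319, -0.1859, 0.0084]
ee_rot: [2.371, 2.058, -0.012]
force: [1.1, -0.1, -0.1]
width: 0.262
```

Run:
```python
from h import *
rows([capt(.522,-.25,-101.5),capt(.506,-.327,-101.5)])
im=get_image('side');save('s4',im['frame'])
```

```text
t 4.52 p [ 0.5319 -0.1859  0.0084] push -98.1 w 0.262 F [ 1.1 -0.1 -0.1] tilt [-0.005 -0.006 -1.   ]
[-3.9, 0.1, 0.3] 3.4
[-11.8, -0.4, 0.3] 3.4
```

View pics/s4.png

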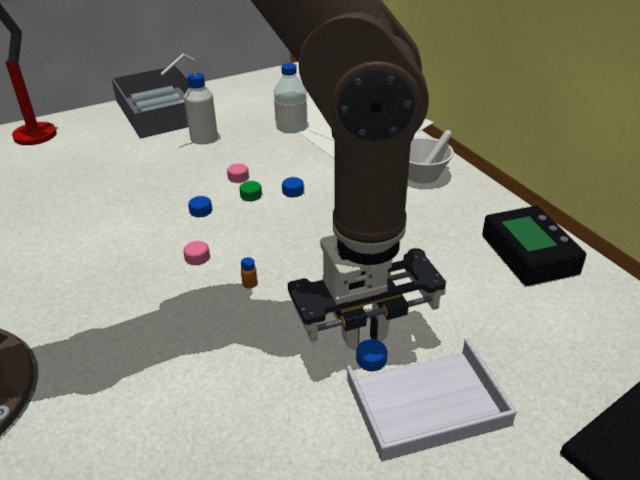

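>>> {"fn": "arm_command", "kwargs": {
  "deltas": [
    {"xyz": [-1.2, 0.1, 0], "turn": 1, "jaw": 188},
    {"xyz": [-2.4, 0.1, 0], "turn": 2, "jaw": 188},
    {"xyz": [-3.6, 0.1, 0], "turn": 3, "jaw": 188},
    {"xyz": [-4.8, 0, 0], "turn": 3.5, "jaw": 188},
    {"xyz": [-6, 0, 0], "turn": 3.5, "jaw": 188}
  ]
}}

```text
clock: 4.98
position: [0.5224, -0.2498, 0.0092]
ee_rot: [2.436, 1.977, -0.014]
force: [-0.2, -0.4, -0.3]
width: 0.264
```

>>> {"fn": "arm_command", "kwargs": {
  "deltas": [
    {"xyz": [-1.2, 0, 0], "turn": 0, "jaw": 188},
    {"xyz": [-2.4, 0, 0], "turn": 0, "jaw": 188},
    {"xyz": [-3.5, 0, 0], "turn": 0, "jaw": 188},
    {"xyz": [-4.3, 0, 0], "turn": 0, "jaw": 188},
    {"xyz": [-4.8, 0, 0], "turn": 0, "jaw": 188}
  ]
}}

```text
clock: 5.4
position: [0.5121, -0.2983, 0.0097]
ee_rot: [2.437, 1.976, -0.014]
force: [-0.6, 0.5, 0.5]
width: 0.266
```

Run:
```python
from h import *
rows([capt(.506,-.327,-101.5)])
im=get_image('side');save('s5',im['frame'])
```

```text
t 5.4 p [ 0.5121 -0.2983  0.0097] push -101.9 w 0.266 F [-0.6  0.5  0.5] tilt [-0.004 -0.009 -1.   ]
[-0.4, -0.0, 0.4] -0.4
```

View pics/s5.png

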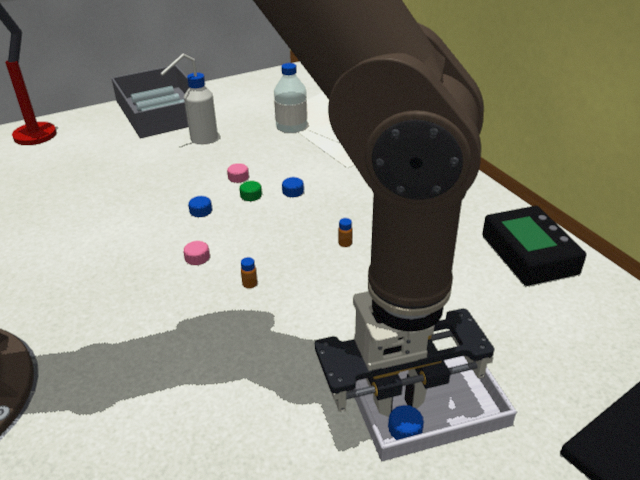

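The first cap sits deep in the tray at (406,422). I back out a little first, then raise and go for the cap at (292,187).

>>> {"fn": "arm_command", "kwargs": {
  "deltas": [
    {"xyz": [1.5, 0, 0], "turn": 0, "jaw": 188},
    {"xyz": [3.5, 0, -1], "turn": 0, "jaw": 188},
    {"xyz": [5.5, 0, -5], "turn": 0, "jaw": 188},
    {"xyz": [7.5, 0, -8.5], "turn": 0, "jaw": 188},
    {"xyz": [9.5, 0, -11], "turn": 0, "jaw": 188}
  ]
}}

```text
clock: 5.87
position: [0.5328, -0.2026, 0.121]
ee_rot: [2.436, 1.976, -0.013]
force: [0.7, -0.9, -0.3]
width: 0.262
```

Run:
```python
from h import *
rows([capt(.616,.2135,-120,z=.12,off=.06)])
```

```text
t 5.87 p [ 0.5328 -0.2026  0.121 ] push -101.9 w 0.262 F [ 0.7 -0.9 -0.3] tilt [-0.003 -0.009 -1.   ]
[48.1, 1.4, -0.4] 18.1
```

>>> {"fn": "arm_command", "kwargs": {
  "deltas": [
    {"xyz": [4, 0.1, 0], "turn": 2, "jaw": 188},
    {"xyz": [8, 0.2, 0], "turn": 4, "jaw": 188},
    {"xyz": [12, 0.3, 0], "turn": 6, "jaw": 188},
    {"xyz": [16, 0.5, 0], "turn": 8, "jaw": 188},
    {"xyz": [20, 0.6, 0], "turn": 10, "jaw": 188}
  ]
}}

```text
clock: 6.28
position: [0.5798, -0.004, 0.1191]
ee_rot: [2.599, 1.757, -0.011]
force: [0.7, -1.2, -0.4]
width: 0.262
```

Run:
```python
from h import *
rows([capt(.616,.2135,-120,z=.12,off=.06)])
im=get_image('top');save('t5',im['frame'])
```

```text
t 6.28 p [ 0.5798 -0.004   0.1191] push -111.9 w 0.262 F [ 0.7 -1.2 -0.4] tilt [-0.003 -0.008 -1.   ]
[27.5, -3.9, -0.3] 8.1
```

>>> {"fn": "arm_command", "kwargs": {
  "deltas": [
    {"xyz": [4, -0.6, 0], "turn": 2, "jaw": 188},
    {"xyz": [8, -1.2, 0], "turn": 4, "jaw": 188},
    {"xyz": [12, -1.8, 0], "turn": 6, "jaw": 188},
    {"xyz": [16, -2.3, 0], "turn": 8, "jaw": 188},
    {"xyz": [20, -2.8, 0], "turn": 8, "jaw": 188}
  ]
}}

```text
clock: 6.75
position: [0.6253, 0.1989, 0.1176]
ee_rot: [-2.712, -1.584, 0.007]
force: [1.4, -0.3, -0.7]
width: 0.264
```

Run:
```python
from h import *
rows([capt(.616,.2135,-120,z=.12,off=.06),capt(.616,.2135,-120,z=.008,off=.06)])
```

```text
t 6.75 p [0.6253 0.1989 0.1176] push -119.4 w 0.264 F [ 1.4 -0.3 -0.7] tilt [-0.004 -0.002 -1.   ]
[6.8, -1.5, -0.3] 0.6
[6.9, -1.4, 10.9] 0.6
```

>>> {"fn": "arm_command", "kwargs": {
  "deltas": [
    {"xyz": [3.5, -0.8, 0], "turn": 0.6, "jaw": 188},
    {"xyz": [6.9, -1.5, 0], "turn": 0.6, "jaw": 188},
    {"xyz": [6.9, -1.5, 2], "turn": 0.6, "jaw": 188},
    {"xyz": [6.9, -1.5, 4.5], "turn": 0.6, "jaw": 188},
    {"xyz": [6.9, -1.5, 7], "turn": 0.6, "jaw": 188}
  ]
}}

```text
clock: 7.17
position: [0.645, 0.2691, 0.0466]
ee_rot: [-2.717, -1.574, 0.005]
force: [1.0, -0.7, -0.6]
width: 0.26
```

Run:
```python
from h import *
rows([capt(.616,.2135,-120,z=.008,off=.06)])
im=get_image('side');save('s6',im['frame'])
im=get_image('top');save('t6',im['frame'])
```

```text
t 7.17 p [0.645  0.2691 0.0466] push -119.8 w 0.26 F [ 1.  -0.7 -0.6] tilt [-0.004 -0.    -1.   ]
[-0.3, 0.3, 3.9] 0.2
```

View pics/s6.png

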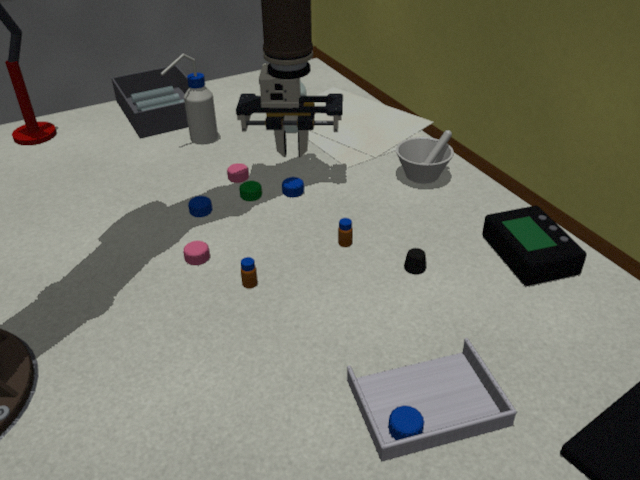

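View pics/t6.png

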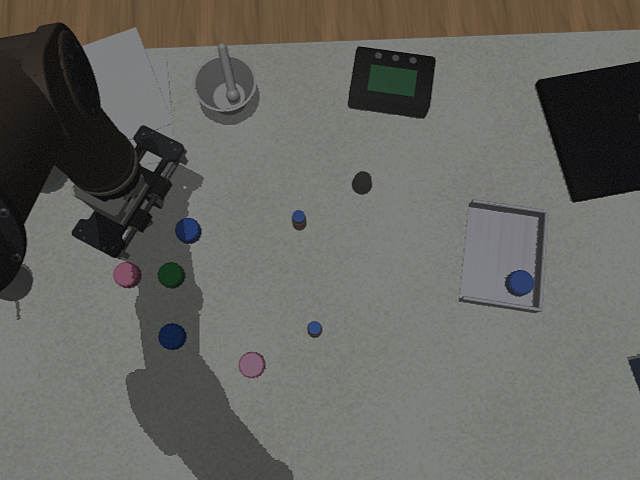

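The first cap lies in the tray at top-view pixel (520,283), and the gripper is behind the cap at (188,230). Lowering, then pushing on a diagonal towards the gap between the vials.

>>> {"fn": "arm_command", "kwargs": {
  "deltas": [
    {"xyz": [-0.2, 0.3, 1.5], "turn": 0, "jaw": 188},
    {"xyz": [-0.2, 0.3, 2.8], "turn": 0, "jaw": 188},
    {"xyz": [-0.2, 0.3, 3.6], "turn": 0, "jaw": 188},
    {"xyz": [-0.2, 0.3, 3.8], "turn": 0, "jaw": 188}
  ]
}}

```text
clock: 7.6
position: [0.6419, 0.2639, 0.004]
ee_rot: [-2.717, -1.572, 0.021]
force: [-0.2, -0.2, -0.0]
width: 0.265
```

Run:
```python
from h import *
rows([capt(.616,.2135,-120,z=.008),capt(.579,.15,-120,z=.008),capt(.543,.09,-117,z=.008)])
```

```text
t 7.6 p [0.6419 0.2639 0.004 ] push -119.9 w 0.265 F [-0.2 -0.2 -0. ] tilt [-0.013 -0.004 -1.   ]
[-3.1, 0.3, -0.4] 0.1
[-10.5, 0.2, -0.3] 0.1
[-17.5, -0.0, -0.2] -2.9
```

>>> {"fn": "arm_command", "kwargs": {
  "deltas": [
    {"xyz": [-0.7, 0.2, -0.4], "turn": 0, "jaw": 188},
    {"xyz": [-1.4, 0.3, -0.4], "turn": 0, "jaw": 188},
    {"xyz": [-2.2, 0.3, -0.4], "turn": 0, "jaw": 188},
    {"xyz": [-3, 0.3, -0.4], "turn": 0, "jaw": 188},
    {"xyz": [-4, 0.3, -0.4], "turn": 0, "jaw": 188}
  ]
}}

```text
clock: 8.02
position: [0.6246, 0.2271, 0.0091]
ee_rot: [-2.717, -1.571, 0.02]
force: [0.9, 1.1, 0.7]
width: 0.263
```

>>> {"fn": "arm_command", "kwargs": {
  "deltas": [
    {"xyz": [-1.2, 0, 0], "turn": 0, "jaw": 188},
    {"xyz": [-2.4, 0, 0], "turn": 0, "jaw": 188},
    {"xyz": [-3.6, 0, 0], "turn": 0, "jaw": 188},
    {"xyz": [-4.8, 0, 0], "turn": 0, "jaw": 188},
    {"xyz": [-6, 0, 0], "turn": 0, "jaw": 188}
  ]
}}

```text
clock: 8.43
position: [0.5939, 0.1739, 0.0098]
ee_rot: [-2.717, -1.571, 0.02]
force: [0.6, -0.1, 0.1]
width: 0.265
```

Run:
```python
from h import *
rows([capt(.55,.10,-118,z=.008),capt(.54,.075,-112,z=.008),capt(.535,.05,-106,z=.008),capt(.533,.03,-100,z=.008)])
im=get_image('side');save('s7',im['frame'])
```

```text
t 8.43 p [0.5939 0.1739 0.0098] push -119.9 w 0.265 F [ 0.6 -0.1  0.1] tilt [-0.012 -0.004 -1.   ]
[-6.0, -0.2, 0.2] -1.9
[-8.7, -0.1, 0.3] -7.9
[-11.2, 0.5, 0.3] -13.9
[-13.1, 1.0, 0.3] -19.9
```

View pics/s7.png

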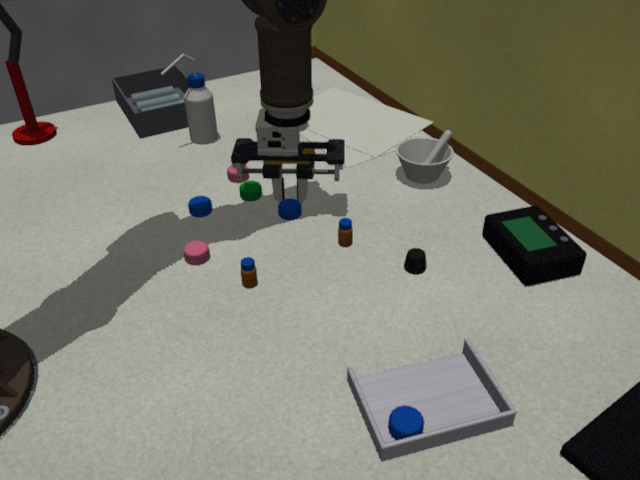

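The cap at (290,209) is cradled, and green and vial_a are clear.

>>> {"fn": "arm_command", "kwargs": {
  "deltas": [
    {"xyz": [-1.2, 0, 0.1], "turn": 0, "jaw": 188},
    {"xyz": [-2.4, 0, 0.1], "turn": 0, "jaw": 188},
    {"xyz": [-3.6, -0.1, 0.1], "turn": -0.5, "jaw": 188},
    {"xyz": [-4.8, -0.1, 0.1], "turn": -1, "jaw": 188},
    {"xyz": [-6, -0.2, 0.1], "turn": -2, "jaw": 188}
  ]
}}

```text
clock: 8.9
position: [0.5606, 0.119, 0.0095]
ee_rot: [-2.691, -1.617, 0.023]
force: [0.0, -0.0, -0.7]
width: 0.263
```

Run:
```python
from h import *
rows([capt(.543,.083,-114,z=.008),capt(.539,.070,-110,z=.008),capt(.535,.058,-106,z=.008),capt(.533,.045,-102,z=.008),capt(.532,.03,-97,z=.008),capt(.533,.018,-92,z=.008),capt(.5335,.005,-88,z=.008)])
```

```text
t 8.9 p [0.5606 0.119  0.0095] push -118.0 w 0.263 F [ 0.  -0.  -0.7] tilt [-0.014 -0.006 -1.   ]
[-1.5, -0.0, 0.2] -4.0
[-2.8, 0.0, 0.2] -8.0
[-4.1, 0.1, 0.2] -12.0
[-5.4, 0.3, 0.2] -16.0
[-6.8, 0.7, 0.2] -21.0
[-7.9, 1.2, 0.2] -26.0
[-9.1, 1.7, 0.2] -30.0
```

>>> {"fn": "arm_command", "kwargs": {
  "deltas": [
    {"xyz": [-1.4, 0, 0.1], "turn": -4, "jaw": 188},
    {"xyz": [-2.8, 0, 0.1], "turn": -8, "jaw": 188},
    {"xyz": [-4.1, 0.1, 0.1], "turn": -12, "jaw": 188},
    {"xyz": [-5.4, 0.3, 0.1], "turn": -16, "jaw": 188},
    {"xyz": [-6.8, 0.7, 0.1], "turn": -21, "jaw": 188}
  ]
}}

```text
clock: 9.32
position: [0.534, 0.0553, 0.0092]
ee_rot: [-2.345, -2.083, 0.022]
force: [-0.1, 0.1, -1.1]
width: 0.264
```

Run:
```python
from h import *
rows([capt(.533,.018,-92,z=.008),capt(.5335,.005,-88,z=.008),capt(.536,-.01,-84,z=.008),capt(.538,-.025,-80,z=.008),capt(.541,-.04,-78,z=.008),capt(.609,-.221,-86,z=.008)])
im=get_image('side');save('s8',im['frame'])
```

```text
t 9.32 p [0.534  0.0553 0.0092] push -96.8 w 0.264 F [-0.1  0.1 -1.1] tilt [-0.014 -0.005 -1.   ]
[-1.2, 0.1, 0.1] -4.8
[-2.5, 0.2, 0.1] -8.8
[-4.0, 0.4, 0.1] -12.8
[-5.5, 0.6, 0.2] -16.8
[-7.0, 1.0, 0.2] -18.8
[-24.0, 10.2, 0.2] -10.8
```

View pics/s8.png

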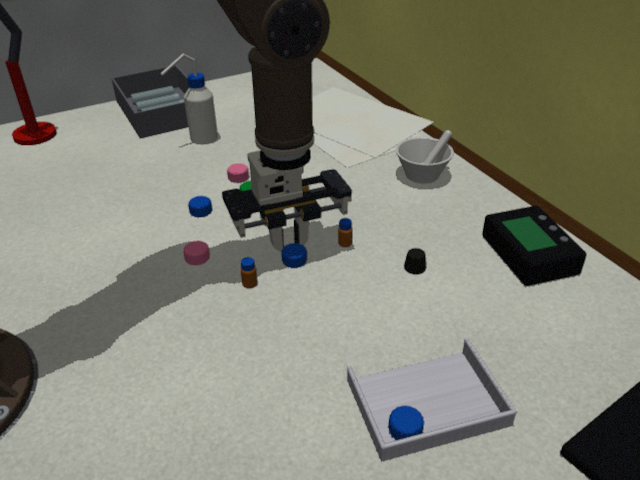

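>>> {"fn": "arm_command", "kwargs": {
  "deltas": [
    {"xyz": [-1.2, 0.1, 0.1], "turn": -4, "jaw": 188},
    {"xyz": [-2.5, 0.2, 0.1], "turn": -8, "jaw": 188},
    {"xyz": [-4, 0.4, 0.1], "turn": -12, "jaw": 188},
    {"xyz": [-5.5, 0.6, 0.1], "turn": -16, "jaw": 188},
    {"xyz": [-7, 1, 0.1], "turn": -19, "jaw": 188}
  ]
}}

```text
clock: 9.78
position: [0.5349, -0.0202, 0.009]
ee_rot: [-1.96, -2.447, 0.023]
force: [0.7, 0.1, 0.3]
width: 0.265
```

Run:
```python
from h import *
L=[(.546,-.054),(.551,-.067),(.556,-.08),(.561,-.093),(.566,-.106),(.571,-.119),(.576,-.132),(.581,-.145),(.586,-.158),(.591,-.171)]
rows([capt(x,y,-74,z=.008) for x,y in L])
im=get_image('side');save('s9',im['frame'])
```

```text
t 9.78 p [ 0.5349 -0.0202  0.009 ] push -77.4 w 0.265 F [0.7 0.1 0.3] tilt [-0.014 -0.007 -1.   ]
[-1.0, 0.2, 0.1] -3.4
[-2.4, 0.4, 0.1] -3.4
[-3.7, 0.6, 0.1] -3.4
[-5.1, 0.8, 0.1] -3.4
[-6.5, 1.0, 0.1] -3.4
[-7.9, 1.2, 0.1] -3.4
[-9.3, 1.4, 0.1] -3.4
[-10.6, 1.6, 0.1] -3.4
[-12.0, 1.8, 0.1] -3.4
[-13.4, 2.0, 0.1] -3.4
```

View pics/s9.png

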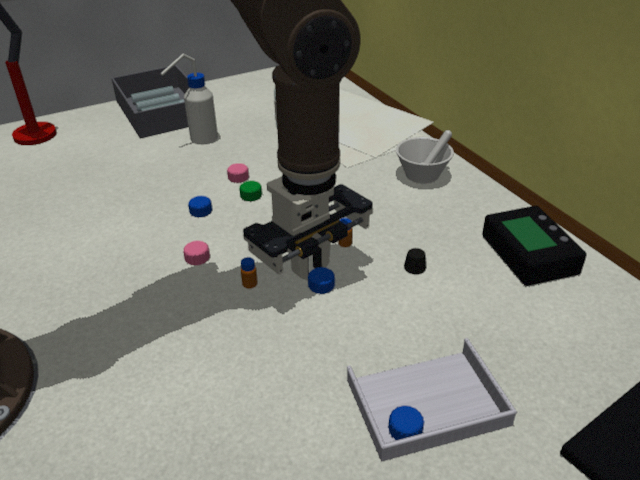

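The cap at (321,280) is cradled, and both vials are standing.

>>> {"fn": "arm_command", "kwargs": {
  "deltas": [
    {"xyz": [-1.2, 0.2, 0.1], "turn": -1, "jaw": 188},
    {"xyz": [-2.5, 0.4, 0.1], "turn": -2, "jaw": 188},
    {"xyz": [-3.8, 0.6, 0.1], "turn": -3, "jaw": 188},
    {"xyz": [-5.1, 0.8, 0.1], "turn": -3, "jaw": 188},
    {"xyz": [-6.5, 1, 0.1], "turn": -3, "jaw": 188}
  ]
}}

```text
clock: 10.25
position: [0.5597, -0.086, 0.0085]
ee_rot: [-1.899, -2.497, 0.025]
force: [1.2, 1.1, -0.1]
width: 0.261
```

>>> {"fn": "arm_command", "kwargs": {
  "deltas": [
    {"xyz": [-1.3, 0.1, 0], "turn": 0, "jaw": 188},
    {"xyz": [-2.6, 0.2, 0], "turn": 1, "jaw": 188},
    {"xyz": [-3.9, 0.3, 0], "turn": 2, "jaw": 188},
    {"xyz": [-5.2, 0.4, 0], "turn": 3, "jaw": 188},
    {"xyz": [-6.5, 0.5, 0], "turn": 4, "jaw": 188}
  ]
}}

```text
clock: 10.67
position: [0.5822, -0.1486, 0.0087]
ee_rot: [-1.988, -2.427, 0.025]
force: [-0.2, -0.5, -0.3]
width: 0.258
```

Run:
```python
from h import *
rows([capt(.594,-.178,-78,z=.008),capt(.600,-.193,-83,z=.008),capt(.605,-.207,-88,z=.008),capt(.607,-.221,-93,z=.008),capt(.605,-.235,-98,z=.008),capt(.602,-.25,-101.5,z=.008),capt(.584,-.34,-101.5,z=.008)])
im=get_image('side');save('s10',im['frame'])
```

```text
t 10.67 p [ 0.5822 -0.1486  0.0087] push -78.6 w 0.258 F [-0.2 -0.5 -0.3] tilt [-0.014 -0.01  -1.   ]
[-0.6, 0.5, 0.1] -0.6
[-2.2, 1.1, 0.1] 4.4
[-3.7, 1.5, 0.1] 9.4
[-5.1, 1.6, 0.1] 14.4
[-6.5, 1.4, 0.1] 19.4
[-8.0, 0.9, 0.1] 22.9
[-16.5, -2.6, 0.2] 22.9
```

View pics/s10.png

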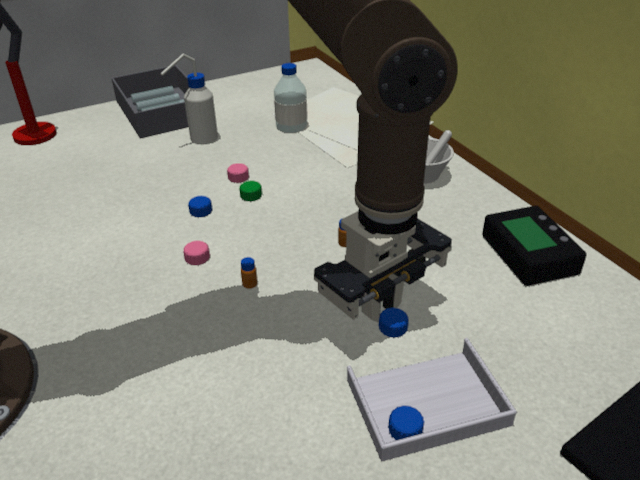

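```bash
cat >> h.py <<'E'
def caps(n='side',f=None,r=None):
    im=get_image(n) if f is None else f
    hsv=cv2.cvtColor(im['frame'],cv2.COLOR_RGB2HSV);C=cloud(im)
    k,l,s,c=cv2.connectedComponentsWithStats(cv2.inRange(hsv,(100,110,30),(130,255,255)))
    for i in range(1,k):
        if s[i,4]<80:continue
        P=C[(l==i)&(im['depth']>0)];zt=np.percentile(P[:,2],90);top=P[P[:,2]>zt-.005];print(n,c[i].round(0),s[i,4],((top.min(0)+top.max(0))/2).round(4),'ext',(top.max(0)-top.min(0)).round(3),'zt',zt.round(4))
    return im
E
python3 - <<'E'
from h import *
caps()
E
```

```text
side [288.  69.] 154 [0.7297 0.4581 0.1405] ext [0.027 0.032 0.007] zt 0.1417
side [196.  80.] 224 [0.5413 0.5003 0.1422] ext [0.032 0.039 0.007] zt 0.1437
side [200. 206.] 393 [0.4413 0.2331 0.0224] ext [0.037 0.039 0.007] zt 0.0239
side [247. 264.] 147 [0.4429 0.01   0.0456] ext [0.018 0.021 0.007] zt 0.0466
side [395. 323.] 710 [ 0.5853 -0.1796  0.0224] ext [0.038 0.041 0.007] zt 0.0237
side [405. 422.] 920 [ 0.5039 -0.3253  0.0223] ext [0.038 0.041 0.007] zt 0.0237
```

>>> {"fn": "arm_command", "kwargs": {
  "deltas": [
    {"xyz": [-1, 0.3, 0], "turn": 0, "jaw": 188},
    {"xyz": [-2.2, 0.7, 0], "turn": 4, "jaw": 188},
    {"xyz": [-3.6, 0.9, 0], "turn": 9, "jaw": 188},
    {"xyz": [-4.9, 0.9, 0], "turn": 14, "jaw": 188},
    {"xyz": [-6.2, 0.8, 0], "turn": 19, "jaw": 188}
  ]
}}

```text
clock: 11.18
position: [0.6031, -0.21, 0.0093]
ee_rot: [2.37, 2.062, -0.026]
force: [-0.1, 0.8, 0.1]
width: 0.265
```

Run:
```python
from h import *
rows([capt(.595,-.265,-101.5,z=.008),capt(.581,-.335,-101.5,z=.008)])
im=caps();save('s11',im['frame'])
```

```text
t 11.18 p [ 0.6031 -0.21    0.0093] push -97.9 w 0.265 F [-0.1  0.8  0.1] tilt [-0.012 -0.011 -1.   ]
[-3.0, 0.1, 0.2] 3.6
[-10.1, -0.3, 0.3] 3.6
side [288.  69.] 154 [0.7302 0.457  0.1404] ext [0.029 0.034 0.007] zt 0.1417
side [196.  80.] 224 [0.5417 0.501  0.1422] ext [0.034 0.038 0.007] zt 0.1435
side [200. 206.] 393 [0.4415 0.236  0.0222] ext [0.037 0.039 0.007] zt 0.0238
side [345. 224.] 121 [0.6226 0.0288 0.0451] ext [0.019 0.02  0.006] zt 0.047
side [247. 264.] 146 [0.4429 0.0111 0.0448] ext [0.018 0.021 0.006] zt 0.0467
side [426. 347.] 786 [ 0.5968 -0.2369  0.0223] ext [0.038 0.038 0.007] zt 0.0236
side [405. 422.] 921 [ 0.5038 -0.3254  0.0224] ext [0.038 0.039 0.007] zt 0.0239
```

View pics/s11.png

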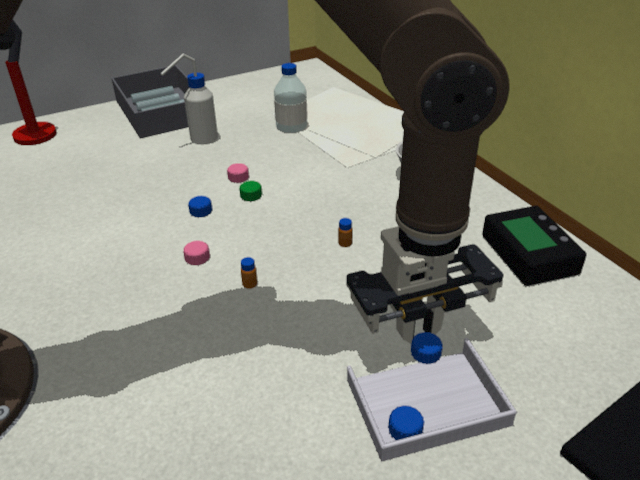

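>>> {"fn": "arm_command", "kwargs": {
  "deltas": [
    {"xyz": [-1.2, 0.1, 0.1], "turn": 1.5, "jaw": 188},
    {"xyz": [-2.4, 0.1, 0.1], "turn": 3, "jaw": 188},
    {"xyz": [-3.6, 0.1, 0.1], "turn": 3.5, "jaw": 188},
    {"xyz": [-4.8, 0, 0.1], "turn": 3.5, "jaw": 188},
    {"xyz": [-6, 0, 0.1], "turn": 3.5, "jaw": 188}
  ]
}}

```text
clock: 11.65
position: [0.5934, -0.2742, 0.0094]
ee_rot: [2.438, 1.978, -0.028]
force: [0.1, -0.8, -0.7]
width: 0.26
```

>>> {"fn": "arm_command", "kwargs": {
  "deltas": [
    {"xyz": [-1, 0, 0], "turn": 0, "jaw": 188},
    {"xyz": [-2, 0, 0], "turn": 0, "jaw": 188},
    {"xyz": [-2.8, 0, 0], "turn": 0, "jaw": 188},
    {"xyz": [-3.4, 0, 0], "turn": 0, "jaw": 188},
    {"xyz": [-3.7, 0, 0], "turn": 0, "jaw": 188}
  ]
}}

```text
clock: 12.07
position: [0.5854, -0.3116, 0.0101]
ee_rot: [2.438, 1.976, -0.028]
force: [0.8, -0.0, -0.4]
width: 0.262
```

Run:
```python
from h import *
rows([])
im=caps();save('s12',im['frame'])
```

```text
t 12.07 p [ 0.5854 -0.3116  0.0101] push -101.9 w 0.262 F [ 0.8 -0.  -0.4] tilt [-0.012 -0.013 -1.   ]
side [288.  69.] 154 [0.7295 0.4581 0.1402] ext [0.029 0.034 0.006] zt 0.1419
side [196.  80.] 223 [0.5404 0.4986 0.1418] ext [0.032 0.037 0.007] zt 0.1434
side [200. 206.] 392 [0.4414 0.2356 0.0225] ext [0.039 0.042 0.008] zt 0.0236
side [345. 224.] 120 [0.6223 0.0271 0.0452] ext [0.019 0.019 0.006] zt 0.0469
side [247. 264.] 146 [0.4428 0.01   0.0449] ext [0.019 0.021 0.007] zt 0.0464
side [462. 406.] 944 [ 0.577  -0.3375  0.0222] ext [0.04  0.04  0.007] zt 0.0237
side [405. 422.] 927 [ 0.5039 -0.3257  0.0221] ext [0.04  0.039 0.007] zt 0.0236
```

View pics/s12.png

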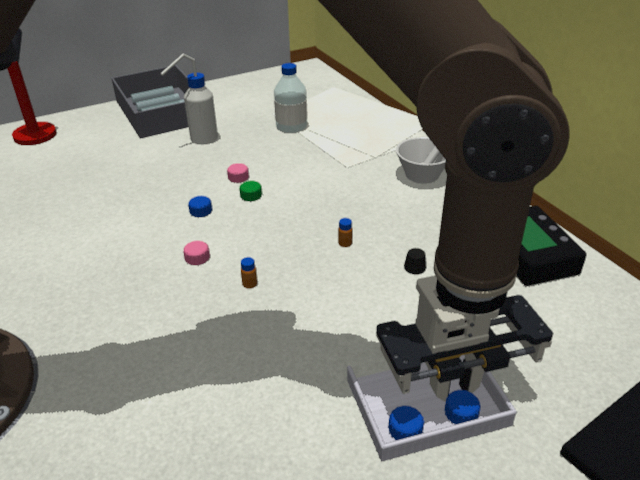

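Two caps are in the tray, at (405,422) and (462,406). I retreat and go round to the third at (200,206).

>>> {"fn": "arm_command", "kwargs": {
  "deltas": [
    {"xyz": [1.5, 0, 0], "turn": 0, "jaw": 188},
    {"xyz": [3.5, 0, -1], "turn": 0, "jaw": 188},
    {"xyz": [5.5, 0, -5], "turn": 0, "jaw": 188},
    {"xyz": [7.5, 0, -8.5], "turn": 0, "jaw": 188},
    {"xyz": [9.5, 0, -11], "turn": 0, "jaw": 188}
  ]
}}

```text
clock: 12.53
position: [0.6075, -0.2146, 0.121]
ee_rot: [2.436, 1.978, -0.026]
force: [1.3, -0.2, 1.1]
width: 0.267
```

Run:
```python
from h import *
rows([capt(.4435,.236,-59,z=.12,off=.06)])
```

```text
t 12.53 p [ 0.6075 -0.2146  0.121 ] push -101.9 w 0.267 F [ 1.3 -0.2  1.1] tilt [-0.011 -0.013 -1.   ]
[45.1, -29.4, -0.4] -42.9
```

>>> {"fn": "arm_command", "kwargs": {
  "deltas": [
    {"xyz": [3.4, -2.1, 0], "turn": -4, "jaw": 188},
    {"xyz": [6.8, -4.3, 0], "turn": -8, "jaw": 188},
    {"xyz": [10.2, -6.5, 0], "turn": -12, "jaw": 188},
    {"xyz": [13.6, -8.8, 0], "turn": -16, "jaw": 188},
    {"xyz": [17, -11, 0], "turn": -20, "jaw": 188}
  ]
}}

```text
clock: 12.95
position: [0.5334, -0.0218, 0.1194]
ee_rot: [2.051, 2.379, -0.026]
force: [0.9, 0.7, -0.7]
width: 0.26
```

Run:
```python
from h import *
rows([capt(.4435,.236,-59,z=.12,off=.06)])
```

```text
t 12.95 p [ 0.5334 -0.0218  0.1194] push -81.5 w 0.26 F [ 0.9  0.7 -0.7] tilt [-0.011 -0.012 -1.   ]
[32.4, -7.4, -0.3] -22.5
```

>>> {"fn": "arm_command", "kwargs": {
  "deltas": [
    {"xyz": [4, -0.9, 0], "turn": -4, "jaw": 188},
    {"xyz": [8, -1.8, 0], "turn": -8, "jaw": 188},
    {"xyz": [12, -2.7, 0], "turn": -12, "jaw": 188},
    {"xyz": [16, -3.6, 0], "turn": -16, "jaw": 188},
    {"xyz": [20, -4.5, 0], "turn": -20, "jaw": 188}
  ]
}}

```text
clock: 13.37
position: [0.4576, 0.172, 0.118]
ee_rot: [-1.598, -2.701, 0.024]
force: [1.0, 0.4, -1.1]
width: 0.26
```

Run:
```python
from h import *
rows([capt(.4435,.236,-59,z=.12,off=.06)])
```

```text
t 13.37 p [0.4576 0.172  0.118 ] push -61.2 w 0.26 F [ 1.   0.4 -1.1] tilt [-0.01  -0.012 -1.   ]
[12.3, 1.6, -0.3] -2.2
```

>>> {"fn": "arm_command", "kwargs": {
  "deltas": [
    {"xyz": [4, 0.5, 0], "turn": -1, "jaw": 188},
    {"xyz": [8, 1, 0], "turn": -2, "jaw": 188},
    {"xyz": [12.3, 1.6, 0], "turn": -2, "jaw": 188},
    {"xyz": [12.3, 1.6, 3], "turn": -2, "jaw": 188},
    {"xyz": [12.3, 1.6, 6], "turn": -2, "jaw": 188}
  ]
}}

```text
clock: 13.78
position: [0.4099, 0.2932, 0.0579]
ee_rot: [-1.539, -2.735, 0.015]
force: [0.5, -1.1, -1.3]
width: 0.264
```

Run:
```python
from h import *
rows([capt(.4435,.236,-59,z=.008,off=.058)])
im=get_image('side');save('s13',im['frame'])
im=caps('top');save('t13',im['frame'])
```

```text
t 13.78 p [0.4099 0.2932 0.0579] push -58.7 w 0.264 F [ 0.5 -1.1 -1.3] tilt [-0.008 -0.006 -1.   ]
[-0.8, -0.0, 5.0] 0.3
top [  7. 140.] 307 [0.7328 0.4538 0.141 ] ext [0.033 0.02  0.007] zt 0.1426
top [298. 216.] 116 [0.6251 0.0296 0.0464] ext [0.019 0.018 0.006] zt 0.048
top [523. 237.] 449 [ 0.5786 -0.3357  0.024 ] ext [0.04  0.038 0.008] zt 0.0249
top [521. 282.] 469 [ 0.5059 -0.3232  0.024 ] ext [0.039 0.039 0.008] zt 0.025
top [314. 328.] 135 [0.4449 0.012  0.0466] ext [0.02  0.019 0.007] zt 0.0481
top [171. 336.] 545 [0.4438 0.2371 0.0241] ext [0.038 0.04  0.008] zt 0.0248
```

View pics/s13.png

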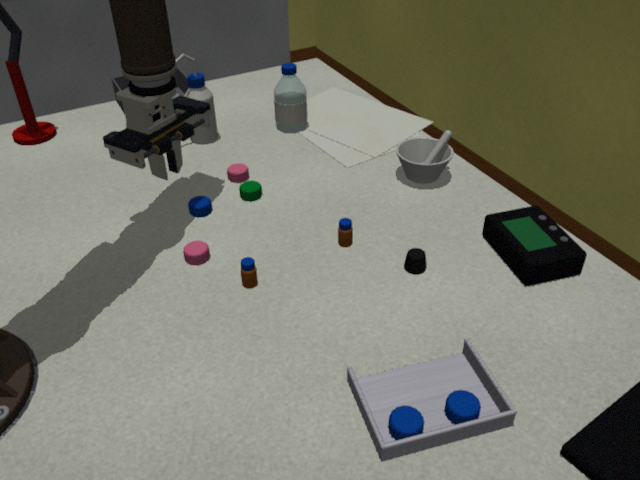

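View pics/t13.png

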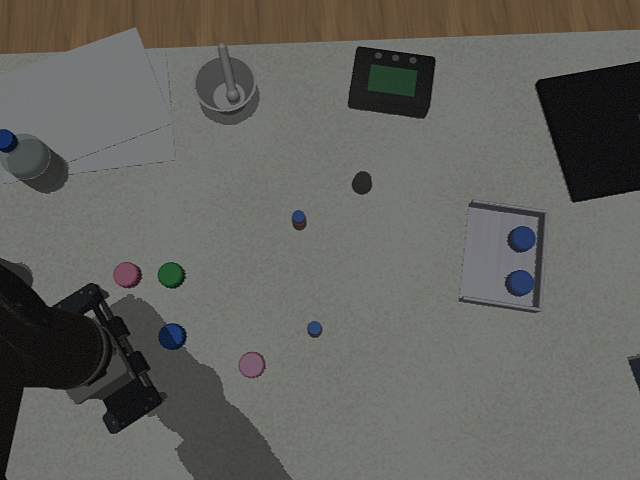

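The gripper is behind the third cap at (171,336). The two caps in the tray are at (523,237) and (521,282). Lowering and pushing.

>>> {"fn": "arm_command", "kwargs": {
  "deltas": [
    {"xyz": [-0.6, 0, 1.5], "turn": 0, "jaw": 188},
    {"xyz": [-0.6, 0, 3], "turn": 0, "jaw": 188},
    {"xyz": [-0.6, 0, 4.2], "turn": 0, "jaw": 188},
    {"xyz": [-0.6, 0, 4.7], "turn": 0, "jaw": 188},
    {"xyz": [-0.6, 0, 4.7], "turn": 0, "jaw": 188}
  ]
}}

```text
clock: 14.3
position: [0.4097, 0.2809, 0.0073]
ee_rot: [-1.543, -2.728, 0.035]
force: [0.5, 0.6, 0.7]
width: 0.262
```

Run:
```python
from h import *
rows([capt(.4435,.236,-59,z=.009),capt(.48,.175,-59,z=.009),capt(.52,.11,-60,z=.009)])
```

```text
t 14.3 p [0.4097 0.2809 0.0073] push -59.0 w 0.262 F [0.5 0.6 0.7] tilt [-0.017 -0.016 -1.   ]
[-3.0, 0.6, -0.2] 0.0
[-10.1, 0.6, -0.1] 0.0
[-17.8, 0.7, -0.1] 1.0
```

>>> {"fn": "arm_command", "kwargs": {
  "deltas": [
    {"xyz": [-0.3, 0.3, -0.1], "turn": 0, "jaw": 188},
    {"xyz": [-1, 0.6, -0.1], "turn": 0, "jaw": 188},
    {"xyz": [-1.8, 0.6, -0.1], "turn": 0, "jaw": 188},
    {"xyz": [-2.7, 0.6, -0.1], "turn": 0, "jaw": 188},
    {"xyz": [-3.8, 0.6, -0.1], "turn": 0, "jaw": 188}
  ]
}}

```text
clock: 14.72
position: [0.4352, 0.2507, 0.0088]
ee_rot: [-1.544, -2.729, 0.034]
force: [0.3, 0.1, -0.2]
width: 0.264
```

>>> {"fn": "arm_command", "kwargs": {
  "deltas": [
    {"xyz": [-1.2, 0, 0], "turn": 0, "jaw": 188},
    {"xyz": [-2.4, 0, 0], "turn": 0, "jaw": 188},
    {"xyz": [-3.6, 0, 0], "turn": 0, "jaw": 188},
    {"xyz": [-4.8, 0, 0], "turn": 0, "jaw": 188},
    {"xyz": [-6, 0, 0], "turn": 0, "jaw": 188}
  ]
}}

```text
clock: 15.13
position: [0.4667, 0.1979, 0.0091]
ee_rot: [-1.544, -2.728, 0.034]
force: [0.7, -0.4, -0.3]
width: 0.264
```

Run:
```python
from h import *
rows([capt(.48,.175,-59,z=.009),capt(.52,.11,-60,z=.009)])
im=caps();save('s14',im['frame'])
```

```text
t 15.13 p [0.4667 0.1979 0.0091] push -59.0 w 0.264 F [ 0.7 -0.4 -0.3] tilt [-0.016 -0.016 -1.   ]
[-0.1, -0.0, 0.0] -0.0
[-7.7, 0.1, 0.1] 1.0
side [288.  69.] 154 [0.7307 0.4567 0.1402] ext [0.029 0.033 0.007] zt 0.1414
side [231. 218.] 432 [0.4782 0.1749 0.0228] ext [0.038 0.043 0.008] zt 0.0238
side [345. 224.] 122 [0.6234 0.0277 0.0451] ext [0.021 0.02  0.006] zt 0.0468
side [247. 264.] 148 [0.4428 0.0097 0.0452] ext [0.019 0.02  0.007] zt 0.0468
side [462. 407.] 916 [ 0.5772 -0.3381  0.0222] ext [0.039 0.039 0.007] zt 0.0238
side [405. 422.] 922 [ 0.5039 -0.3252  0.0222] ext [0.039 0.04  0.007] zt 0.0237
```

View pics/s14.png

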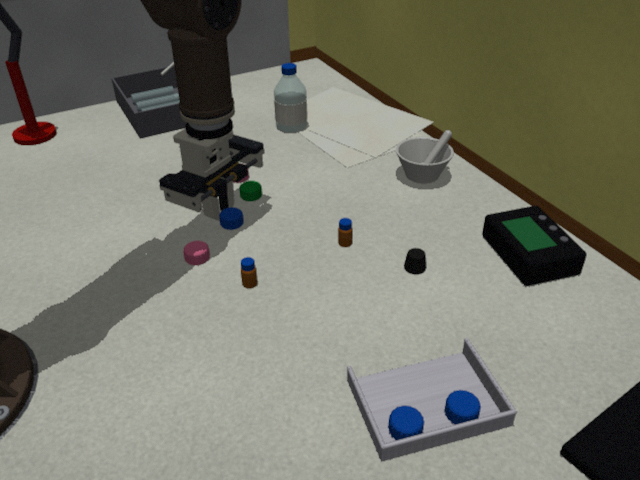

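The third cap is cradled at (231,218), and nothing else has been disturbed. I carry on and then curve towards -y.

>>> {"fn": "arm_command", "kwargs": {
  "deltas": [
    {"xyz": [-1.2, 0, 0], "turn": 0, "jaw": 188},
    {"xyz": [-2.4, 0, 0], "turn": 0, "jaw": 188},
    {"xyz": [-3.6, 0, 0], "turn": 0, "jaw": 188},
    {"xyz": [-4.8, 0, 0], "turn": 1, "jaw": 188},
    {"xyz": [-6, 0.1, 0], "turn": 2, "jaw": 188}
  ]
}}

```text
clock: 15.6
position: [0.5001, 0.1433, 0.0096]
ee_rot: [-1.599, -2.699, 0.036]
force: [-0.4, -0.1, 0.0]
width: 0.264
```

Run:
```python
from h import *
rows([capt(.516,.112,-65,z=.009),capt(.521,.099,-69,z=.009),capt(.525,.086,-73,z=.009),capt(.528,.073,-77,z=.009),capt(.531,.06,-81,z=.009),capt(.532,.047,-85,z=.009)])
```

```text
t 15.6 p [0.5001 0.1433 0.0096] push -61.3 w 0.264 F [-0.4 -0.1  0. ] tilt [-0.016 -0.017 -1.   ]
[-1.0, 0.1, 0.1] 3.7
[-2.4, 0.0, 0.1] 7.7
[-3.7, -0.1, 0.1] 11.7
[-5.0, -0.2, 0.1] 15.7
[-6.4, -0.4, 0.1] 19.7
[-7.6, -0.8, 0.1] 23.7
```

>>> {"fn": "arm_command", "kwargs": {
  "deltas": [
    {"xyz": [-1.1, 0.1, 0.1], "turn": 4, "jaw": 188},
    {"xyz": [-2.4, 0, 0.1], "turn": 8, "jaw": 188},
    {"xyz": [-3.7, -0.1, 0.1], "turn": 12, "jaw": 188},
    {"xyz": [-5, -0.2, 0.1], "turn": 16, "jaw": 188},
    {"xyz": [-6.4, -0.4, 0.1], "turn": 20, "jaw": 188}
  ]
}}

```text
clock: 16.02
position: [0.528, 0.0845, 0.0091]
ee_rot: [-2.051, -2.379, 0.036]
force: [-0.1, 0.4, -0.4]
width: 0.264
```

Run:
```python
from h import *
L=[(.532,.047),(.533,.034),(.535,.021),(.537,.008),(.539,-.005),(.541,-.018),(.543,-.031),(.545,-.044)]
rows([capt(x,y,-82,z=.009) for x,y in L])
im=caps();save('s15',im['frame'])
```

```text
t 16.02 p [0.528  0.0845 0.0091] push -81.5 w 0.264 F [-0.1  0.4 -0.4] tilt [-0.016 -0.017 -1.   ]
[-1.2, -0.1, 0.0] 0.5
[-2.5, -0.2, 0.1] 0.5
[-3.8, -0.2, 0.1] 0.5
[-5.1, -0.2, 0.1] 0.5
[-6.5, -0.2, 0.1] 0.5
[-7.8, -0.2, 0.1] 0.5
[-9.1, -0.2, 0.1] 0.5
[-10.4, -0.2, 0.2] 0.5
side [196.  80.] 224 [0.541  0.4991 0.1417] ext [0.033 0.035 0.006] zt 0.1436
side [345. 224.] 120 [0.6222 0.0285 0.0454] ext [0.018 0.021 0.006] zt 0.047
side [286. 245.] 495 [0.5291 0.056  0.0225] ext [0.038 0.039 0.007] zt 0.0238
side [247. 263.] 157 [0.4434 0.0108 0.0453] ext [0.019 0.021 0.006] zt 0.0469
side [462. 407.] 915 [ 0.5773 -0.3377  0.0223] ext [0.038 0.04  0.007] zt 0.0236
side [405. 422.] 920 [ 0.5042 -0.3255  0.0224] ext [0.038 0.041 0.007] zt 0.0238
```

View pics/s15.png

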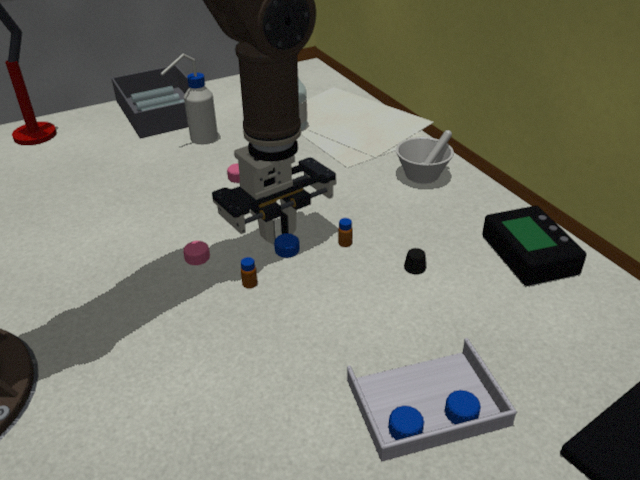

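The cap at (287,245) lies between the vials, so I go straight on.

>>> {"fn": "arm_command", "kwargs": {
  "deltas": [
    {"xyz": [-1.3, -0.1, 0.1], "turn": 0, "jaw": 188},
    {"xyz": [-2.6, -0.2, 0.1], "turn": 0, "jaw": 188},
    {"xyz": [-3.9, -0.2, 0.1], "turn": 0, "jaw": 188},
    {"xyz": [-5.2, -0.2, 0.1], "turn": 0, "jaw": 188},
    {"xyz": [-6.5, -0.2, 0.1], "turn": 0, "jaw": 188}
  ]
}}

```text
clock: 16.48
position: [0.5361, 0.0153, 0.0094]
ee_rot: [2.059, 2.371, -0.038]
force: [-0.0, -0.5, 0.0]
width: 0.266
```

>>> {"fn": "arm_command", "kwargs": {
  "deltas": [
    {"xyz": [-1.3, 0, 0], "turn": 0, "jaw": 188},
    {"xyz": [-2.6, 0, 0], "turn": 0, "jaw": 188},
    {"xyz": [-3.9, 0, 0], "turn": 0, "jaw": 188},
    {"xyz": [-5.2, 0, 0], "turn": 0, "jaw": 188},
    {"xyz": [-6.5, 0, 0], "turn": 0, "jaw": 188}
  ]
}}

```text
clock: 16.9
position: [0.5453, -0.0503, 0.0106]
ee_rot: [2.059, 2.371, -0.038]
force: [0.2, -1.0, -0.0]
width: 0.261
```

Run:
```python
from h import *
L=[(.558,-.13,-84),(.564,-.17,-88),(.570,-.213,-95),(.564,-.245,-101),(.556,-.282,-101.5)]
rows([capt(x,y,a,z=.009) for x,y,a in L])
im=caps();save('s16',im['frame'])
```

```text
t 16.9 p [ 0.5453 -0.0503  0.0106] push -82.0 w 0.261 F [ 0.2 -1.  -0. ] tilt [-0.015 -0.019 -1.   ]
[-5.5, 0.2, 0.2] 2.0
[-9.6, 0.4, 0.3] 6.0
[-14.0, 0.7, 0.4] 13.0
[-17.1, -0.0, 0.4] 19.0
[-20.7, -1.3, 0.5] 19.5
side [287.  69.] 111 [0.6288 0.2316 0.2388] ext [0.216 0.486 0.203] zt 0.142
side [195.  80.] 224 [0.5413 0.4978 0.142 ] ext [0.033 0.034 0.006] zt 0.1437
side [247. 264.] 145 [0.4431 0.0096 0.045 ] ext [0.018 0.02  0.006] zt 0.0467
side [335. 290.] 608 [ 0.5458 -0.0774  0.0222] ext [0.038 0.04  0.007] zt 0.0236
side [462. 407.] 916 [ 0.5775 -0.3385  0.0221] ext [0.039 0.039 0.007] zt 0.0237
side [405. 422.] 921 [ 0.504  -0.3257  0.0224] ext [0.039 0.041 0.007] zt 0.0237
```

View pics/s16.png

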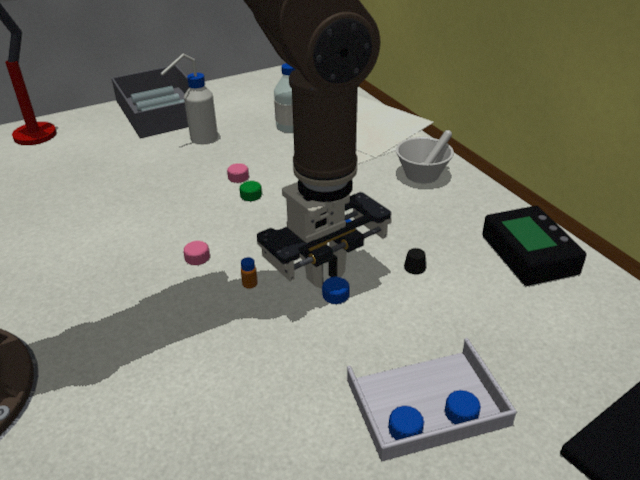

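The cap at (335,290) is still in the cradle.

>>> {"fn": "arm_command", "kwargs": {
  "deltas": [
    {"xyz": [-1.3, 0, 0.2], "turn": 0.5, "jaw": 188},
    {"xyz": [-2.6, 0.1, 0.2], "turn": 1, "jaw": 188},
    {"xyz": [-3.9, 0.1, 0.2], "turn": 1.5, "jaw": 188},
    {"xyz": [-5.2, 0.2, 0.2], "turn": 2, "jaw": 188},
    {"xyz": [-6.5, 0.2, 0.2], "turn": 3, "jaw": 188}
  ]
}}

```text
clock: 17.37
position: [0.5569, -0.119, 0.01]
ee_rot: [2.123, 2.31, -0.039]
force: [0.6, 0.4, 0.3]
width: 0.259
```

>>> {"fn": "arm_command", "kwargs": {
  "deltas": [
    {"xyz": [-1.2, 0.1, 0], "turn": 1, "jaw": 188},
    {"xyz": [-2.4, 0.2, 0], "turn": 2, "jaw": 188},
    {"xyz": [-3.6, 0.4, 0], "turn": 4, "jaw": 188},
    {"xyz": [-4.8, 0.5, 0], "turn": 6, "jaw": 188},
    {"xyz": [-6, 0.7, 0], "turn": 8, "jaw": 188}
  ]
}}

```text
clock: 17.78
position: [0.569, -0.1793, 0.011]
ee_rot: [2.282, 2.151, -0.039]
force: [-0.2, -0.2, -0.6]
width: 0.265
```

Run:
```python
from h import *
L=[(.570,-.213,-95),(.564,-.245,-101),(.556,-.28,-101.5)]
rows([capt(x,y,a,z=.009) for x,y,a in L])
im=caps();save('s17',im['frame'])
```

```text
t 17.78 p [ 0.569  -0.1793  0.011 ] push -93.4 w 0.265 F [-0.2 -0.2 -0.6] tilt [-0.014 -0.021 -1.   ]
[-0.8, 0.4, 0.2] 1.6
[-4.1, 0.2, 0.3] 7.6
[-7.6, -0.3, 0.4] 8.1
side [288.  69.] 154 [0.7289 0.457  0.1403] ext [0.029 0.033 0.007] zt 0.1419
side [196.  80.] 225 [0.5411 0.4999 0.1425] ext [0.033 0.036 0.007] zt 0.144
side [344. 222.] 86 [ 0.5791 -0.0491  0.1099] ext [0.106 0.179 0.135] zt 0.0472
side [247. 264.] 146 [0.443  0.0109 0.0448] ext [0.018 0.022 0.006] zt 0.0465
side [393. 341.] 761 [ 0.5647 -0.207   0.0226] ext [0.038 0.038 0.008] zt 0.0237
side [462. 407.] 915 [ 0.5773 -0.3382  0.0224] ext [0.038 0.039 0.007] zt 0.0238
side [405. 422.] 919 [ 0.5036 -0.3256  0.0223] ext [0.038 0.039 0.007] zt 0.0236
```

View pics/s17.png

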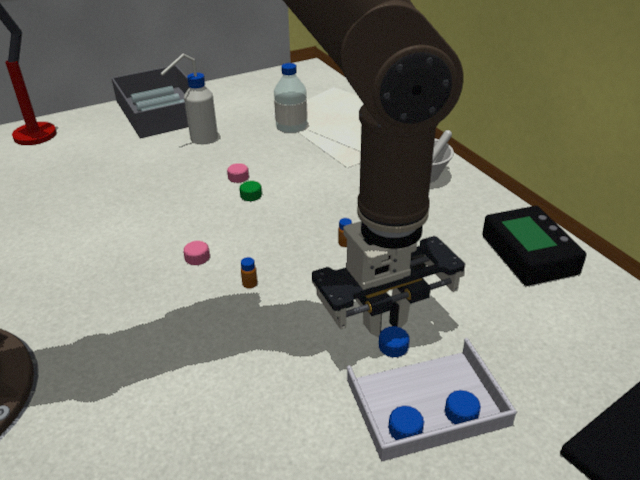

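>>> {"fn": "arm_command", "kwargs": {
  "deltas": [
    {"xyz": [-1, 0.1, 0.2], "turn": 1.5, "jaw": 188},
    {"xyz": [-2, 0.2, 0.2], "turn": 3, "jaw": 188},
    {"xyz": [-3, 0.2, 0.2], "turn": 5, "jaw": 188},
    {"xyz": [-4.1, 0.1, 0.2], "turn": 7, "jaw": 188},
    {"xyz": [-5.2, 0, 0.2], "turn": 8, "jaw": 188}
  ]
}}

```text
clock: 18.25
position: [0.566, -0.2354, 0.0105]
ee_rot: [2.432, 1.974, -0.039]
force: [-0.3, -0.5, 0.0]
width: 0.262
```

>>> {"fn": "arm_command", "kwargs": {
  "deltas": [
    {"xyz": [-0.9, 0, 0], "turn": 0, "jaw": 188},
    {"xyz": [-1.7, 0, 0], "turn": 0, "jaw": 188},
    {"xyz": [-2.3, 0, 0], "turn": 0, "jaw": 188},
    {"xyz": [-2.7, 0, 0], "turn": 0, "jaw": 188},
    {"xyz": [-2.9, 0, 0], "turn": 0, "jaw": 188}
  ]
}}

```text
clock: 18.67
position: [0.5598, -0.2644, 0.0113]
ee_rot: [2.432, 1.974, -0.039]
force: [-0.7, -0.6, 0.8]
width: 0.264
```

Run:
```python
from h import *
rows([])
im=caps();save('s18',im['frame'])
```

```text
t 18.67 p [ 0.5598 -0.2644  0.0113] push -101.9 w 0.264 F [-0.7 -0.6  0.8] tilt [-0.013 -0.023 -1.   ]
side [288.  69.] 154 [0.7301 0.4586 0.14  ] ext [0.028 0.035 0.006] zt 0.1418
side [196.  80.] 223 [0.542  0.5001 0.1419] ext [0.034 0.04  0.007] zt 0.1435
side [345. 224.] 120 [0.6229 0.0286 0.0448] ext [0.018 0.022 0.006] zt 0.0467
side [247. 264.] 147 [0.4433 0.01   0.0459] ext [0.02  0.02  0.008] zt 0.0469
side [422. 388.] 926 [ 0.5517 -0.2904  0.0224] ext [0.038 0.038 0.007] zt 0.0237
side [462. 407.] 920 [ 0.577  -0.3386  0.0223] ext [0.038 0.038 0.007] zt 0.0237
side [405. 422.] 920 [ 0.5039 -0.3256  0.0222] ext [0.039 0.039 0.007] zt 0.0237
```

View pics/s18.png

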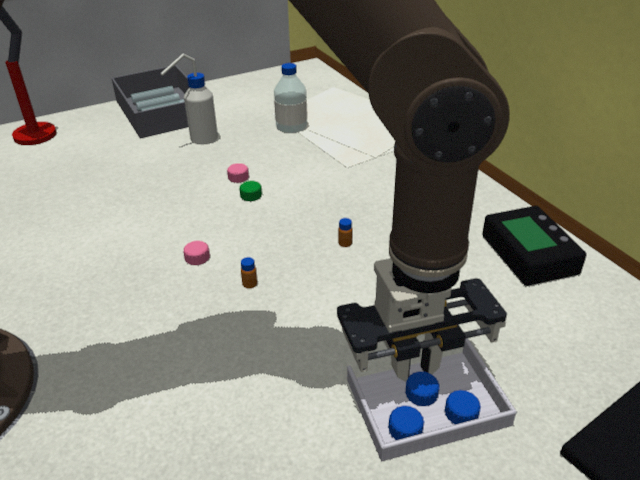

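All three caps are in, at (422,388), (462,407) and (405,422). I back out, raise the arm clear and check.

>>> {"fn": "arm_command", "kwargs": {
  "deltas": [
    {"xyz": [1.5, 0, 0], "turn": 0, "jaw": 188},
    {"xyz": [3.5, 0, -1], "turn": 0, "jaw": 188},
    {"xyz": [5.5, 0, -5], "turn": 0, "jaw": 188},
    {"xyz": [7.5, 0, -9], "turn": 0, "jaw": 188},
    {"xyz": [9.5, 0, -13], "turn": 0, "jaw": 188}
  ]
}}

```text
clock: 19.13
position: [0.5799, -0.1697, 0.1316]
ee_rot: [2.432, 1.977, -0.04]
force: [1.1, 0.6, 0.4]
width: 0.265
```

>>> {"fn": "arm_command", "kwargs": {
  "deltas": [
    {"xyz": [4, 0, 0], "turn": 0, "jaw": 188},
    {"xyz": [8, 0, 0], "turn": 0, "jaw": 188},
    {"xyz": [12, 0, 0], "turn": 0, "jaw": 188},
    {"xyz": [16, 0, 0], "turn": 0, "jaw": 188},
    {"xyz": [20, 0, 0], "turn": 0, "jaw": 188}
  ]
}}

```text
clock: 19.55
position: [0.6204, 0.0301, 0.1269]
ee_rot: [2.43, 1.979, -0.039]
force: [1.4, -0.7, -0.7]
width: 0.263
```

>>> {"fn": "arm_command", "kwargs": {
  "deltas": [
    {"xyz": [4, 0, 0], "turn": 0, "jaw": 188},
    {"xyz": [8, 0, 0], "turn": 0, "jaw": 188},
    {"xyz": [12, 0, 0], "turn": 0, "jaw": 188},
    {"xyz": [12, 0, 0], "turn": 0, "jaw": 188},
    {"xyz": [12, 0, 0], "turn": 0, "jaw": 188}
  ]
}}

```text
clock: 19.97
position: [0.6435, 0.1536, 0.1233]
ee_rot: [2.424, 1.99, -0.038]
force: [-0.6, -0.9, 0.2]
width: 0.262
```

Run:
```python
from h import *
rows([])
im=caps();save('s19',im['frame'])
im=caps('top');save('t19',im['frame'])
O=np.array([.5515,-.3015]);a=-.2
for p in [(.5525,-.2893),(.578,-.337),(.505,-.3244)]:
    d=np.array(p)-O;print('tray xy',(d[0]*np.cos(a)+d[1]*np.sin(a)).round(3),(-d[0]*np.sin(a)+d[1]*np.cos(a)).round(3))
```

```text
t 19.97 p [0.6435 0.1536 0.1233] push -101.2 w 0.262 F [-0.6 -0.9  0.2] tilt [-0.016 -0.019 -1.   ]
side [195.  80.] 225 [0.5416 0.499  0.1424] ext [0.032 0.038 0.007] zt 0.1439
side [345. 224.] 121 [0.6229 0.0279 0.0454] ext [0.018 0.02  0.007] zt 0.0468
side [247. 264.] 147 [0.443  0.0086 0.0452] ext [0.018 0.019 0.007] zt 0.0468
side [422. 388.] 915 [ 0.5513 -0.2909  0.0221] ext [0.039 0.038 0.007] zt 0.0236
side [462. 407.] 919 [ 0.5777 -0.3383  0.0223] ext [0.039 0.04  0.007] zt 0.0238
side [405. 422.] 921 [ 0.5037 -0.3262  0.0221] ext [0.039 0.039 0.006] zt 0.0237
top [298. 216.] 115 [0.6248 0.0296 0.0468] ext [0.02  0.018 0.006] zt 0.0483
top [523. 237.] 449 [ 0.5787 -0.336   0.0239] ext [0.041 0.037 0.008] zt 0.0249
top [496. 254.] 447 [ 0.5531 -0.2883  0.0238] ext [0.038 0.039 0.008] zt 0.0248
top [521. 282.] 472 [ 0.5059 -0.3229  0.0234] ext [0.039 0.038 0.007] zt 0.0249
top [314. 328.] 135 [0.4449 0.012  0.047 ] ext [0.02  0.019 0.007] zt 0.0482
tray xy -0.001 0.012
tray xy 0.033 -0.03
tray xy -0.041 -0.032
```

View pics/t19.png

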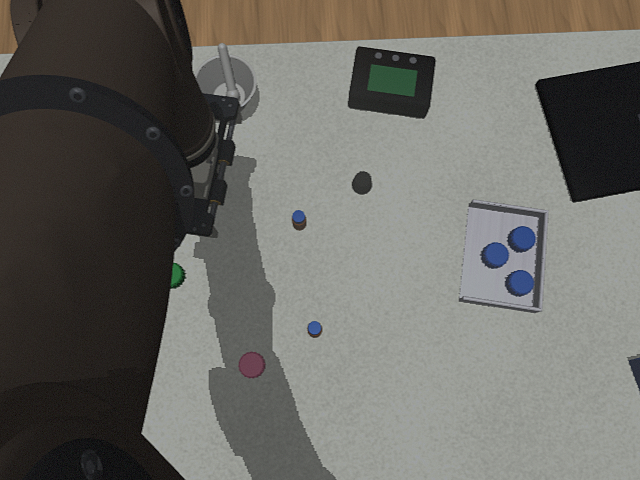

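View pics/s19.png

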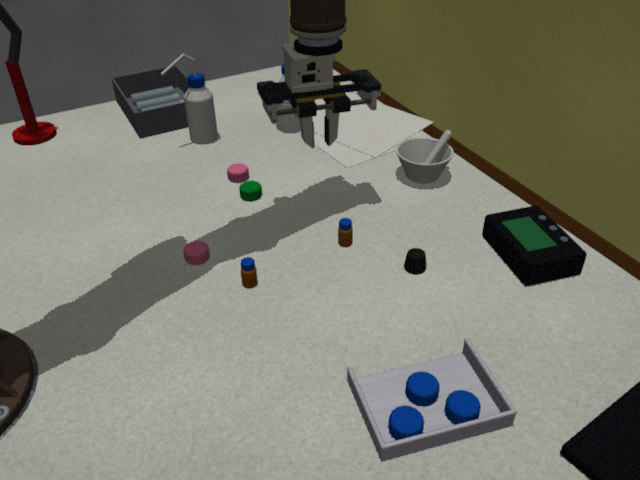

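All three blue caps lie flat in the tray: top view (496,254), (523,237) and (521,282). The vials, stopper and other caps are where they were, and the arm touches nothing.

```bash
python3 -c "
from h import *
print(sign_off())"
```

```text
the job is handed in; nothing more can be done
None
```

All three blue caps are flat and wholly inside the tray, and I handed the job in at about 20 s of the 67 s allowed. I slid each cap in a half-open fingertip cradle, taking them through the gap between the vials. None was pinched, lifted or pressed on.

| Cap in tray | Tray x (mm) | Tray y (mm) |
|---|---|---|
| First | -41 | -32 |
| Second | +33 | -30 |
| Third | -1 | +12 |

- **Inside the tray:** all three are well within the +40 mm limit, and their tops measured about 24 mm high, so they lie flat.
- **Rest of the scene:** the vials measured within about 2 mm of where they started. The stopper, the green cap and the pink caps look undisturbed in the last pictures. The arm stood clear of everything at hand-in.
- **Agreement of the checks:** the two cameras gave positions about 2–3 mm apart, and the heights came out 1–3 mm above the stated ones. No check failed.

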